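Charge the funnel tube with mixing balls and hold it slanted

TASK

Pour all five mixing balls from the steel scoop through the funnel into the funnel tube while it stands in its rack, then set the scoop down upright on the bench and let go of it. Draw the funnel tube up out of the rack and hold it slanted, mouth up, halfway between upright and lying and with its foot at least 12 cm above the bench, ready for lotion to be run down its wall; finish while still holding it like that, with the balls inside. Do not touch the balls with the gripper, and leave everything else where it stands.

Things in the scene. Friction and masses are not known exactly. Their poses are not given: they have to be found in the camera images.
- rack: Grey plastic holder block fixed to the bench, 90 x 90 x 70 mm tall, with one blind round bore, 39 mm diameter, 60 mm deep, in the middle of its top (bore floor 10 mm above the bench). Origin: centre of its underside, z up. (A smaller such block, 80 x 80 x 55 mm, with a plain tube in it, is not part of the job.)
- tube: Funnel tube, one loose white plastic piece, 145 mm tall, 0.12 kg, standing in the rack's bore. Narrow tube to 95 mm height (outer diameter 36, inner 30, floor 4 thick), funnel from 95 to 125, collar from 125 to 145 (outer 84, inner 78). A grip lug sticks out from the collar towards its own -x. Origin: centre of the foot's underside; z along the tube to the mouth.
- tube_grip (a point): Middle of the funnel tube's grip lug, 70 mm from the tube's axis towards its own -x, 133 mm above the foot. The lug is a straight radial bar 14 mm wide (y), 20 mm tall (123 to 143 above the foot), its end 92 mm from the axis, 50 mm of it free outside the collar. A pinch across it (along y) from above fits. Axes as tube.
- tube_mouth (a point): Centre of the funnel's mouth, in the plane of its rim, on the tube's axis, 145 mm above the foot. Axes as tube.
- tube_mid (a point): Point on the axis of the narrow tube, 50 mm above the foot. Axes as tube.
- scoop: Flat-bottomed steel scoop holding the balls, 0.14 kg. Trough 80 mm long (x), 50 wide (y; 44 inside), side walls 30 high, back wall 44, floor 4 thick. Open at its -x end, where the floor's last 20 mm ramp up at 25 degrees to the lip. Tip it lip down by about 55 degrees to empty it. A black handle runs from the back wall to +x. Origin: centre of the trough's underside, z up.
- scoop_grip (a point): Point on the handle's centre line, 85 mm from the scoop's origin towards its +x, 35 mm above its underside. The handle is a level bar 14 mm wide (y), 18 mm tall (26 to 44 above the underside), ending 135 mm from the origin; a pinch across it (along y) from above fits. Axes as scoop.
- scoop_lip (a point): Middle of the scoop's pouring lip: 41 mm from the scoop's origin towards its own -x, 13 mm above its underside. Axes as scoop.
- ball0: Dark steel mixing ball, 13 mm diameter, 10 g, one of five alike, loose in the scoop at the start. Origin: its centre.
- ball1: Dark steel mixing ball, 13 mm diameter, 10 g, one of five alike, loose in the scoop at the start. Origin: its centre.
- ball2: Dark steel mixing ball, 13 mm diameter, 10 g, one of five alike, loose in the scoop at the start. Origin: its centre.
- ball3: Dark steel mixing ball, 13 mm diameter, 10 g, one of five alike, loose in the scoop at the start. Origin: its centre.
- ball4: Dark steel mixing ball, 13 mm diameter, 10 g, one of five alike, loose in the scoop at the start. Origin: its centre.
- jar_a: White lidded cream jar, 56 mm diameter, 55 mm tall; a bystander, to be left alone. Origin: centre of its underside.
- jar_b: White lidded cream jar, 56 mm diameter, 55 mm tall; a bystander, to be left alone. Origin: centre of its underside.
- plain_tube: Plain white open tube without funnel or lug, 36 mm diameter, 95 mm tall, standing in the smaller block with its foot 10 mm above the bench; a bystander, to be left alone. Origin: centre of its underside.
- amber_a: Amber glass bottle, 52 mm diameter, 110 mm tall; a bystander, to be left alone. Origin: centre of its underside.
- amber_b: Amber glass bottle, 52 mm diameter, 110 mm tall; a bystander, to be left alone. Origin: centre of its underside.
- tall_a: Tall white bottle, 48 mm diameter, 140 mm tall; a bystander, to be left alone. Origin: centre of its underside.
There are look-alikes about, which are no part of the job. What is shaped like the tube but green is not meant.

How it is judged:
By the outcome, as a careful person would: the job done as asked, in the order asked, and still so for the second after the job is handed in, while the arm keeps its last pose, push and grip.
It also fails if it takes over 64 s, if anything falls off the work surface, if the arm or the gripper's body presses on something with over 40 N, if the wrist force passes 120 N, or if a joint passes its speed limit or range.

ROBOT

A 6-joint arm with a two-finger parallel gripper is mounted at the origin on the work surface. World frame = base frame: x ahead of the robot, y to its left, z up, the work surface at z = 0. Lengths are in mm, angles in degrees, forces in N, time in s.
With the tool pointing down it reaches from about 350 to 850 mm from the base axis. Payload 8.1 kg.
Tool frame: the origin (TCP) lies at the very end of the fingers, on their centre line; the grasp point (between the pads) lies 19 mm behind it (r.grasp_offset is the distance from the TCP to the grasp point, in mm); z points along the fingers, y is the line along which they close (so a half turn about z gives the same grasp; the last joint's range is limited). The gripper opens to 85 mm and grips with 20 to 120 N. Pads are 22 mm wide; open, the fingers measure 114 mm over their backs; the gripper's body (76 mm by 85 mm) begins 54 mm behind the grasp point. The pads swing forward as they close: fully open they stand 13 mm farther back than shut.
Start: joints at [-69.523, 7.471, 85.268, -0, 87.261, -4.893], TCP at [257.102, -542.129, 231.292] pointing down, gripper open.
Joint ranges: [-169.43, 169.43], [-51.17, 129.36], [1.28, 143.12], [-76.62, 256.62], [0, 156.53], [-152.29, 152.29]. Speed limits (degrees/s): [136.94, 136.94, 159.86, 180, 180, 180].

INTERFACE

Orientations are given as [roll, pitch, yaw] about the fixed x, y, z axes, in that order (R = Rz(yaw) Ry(pitch) Rx(roll)).
In Python, from bench import r gives the robot as it stands.
- The arm moves only by the tool carry_out, never from a script. Its argument "commands" is a list of rows, each an object with "jaw": the finger opening in m, from 0 to 0.0854; "translation": the shift along the tool's x, y, z in m, a list of three; "spin": the turn about the tool's z in rad. A call has exactly 8 rows; each row shifts and turns the commanded pose from where the row before left it, along the tool's axes as they then stand; what a row does not reach is not made up. A row lasts 1/12 s, in which the tool goes at most 41.7 mm and 7.16 degrees, less where a joint would pass 70% of its speed; a pose out of reach is approached as far as the arm can. A call is refused whole if a number of a shift passes 0.0417 or a number of a turn 0.125, either way. A call with a gripper value outside its range is refused whole. The fingers move at their own pace and stop on an object; "squeeze" is the grip in N (left out, the last holds). Time passes only in rows, so rows that do not move let the fingers close, or fill a call up. It gives the time, the measured TCP pose, the force, the opening and the grip force at its end, in the units of the state.
- r.sense(): the state, without advancing time (a new reading comes with each control period).
- r.snapshot(name): name is "scene" or "top" or "wrist"; returns a dict with "pixels" (384x512x3 uint8, blue, green, red), "K" (3x3 intrinsics, pixels), "extrinsics" (4x4, takes a point from camera to world coordinates). Camera axes: x right, y down, z forward; pixel columns grow to the right and rows downward; lengths in mm; the calibration is good to about 2 mm. A picture is of the moment at which its call begins. There is no depth.
- r.hand_in(): hands the job in; it is judged then, once.
Trained networks look in a picture, given as the dict that the camera call returned (one of the last four; its "shot" number tells which), for a name from the list of things; names that differ only in an ending like _2 or _b are one class to them, and where a whole thing is asked for, a point or a joint stands for the part that bears it (a point fixed in the world has none). Each returns a list of dicts, best first, with "score" (0 to 1); they miss things now and then, are a little off and sometimes report something else, mostly with a low value. They report only what shows in the picture. A call takes as long as a camera call. They do not tell look-alikes from the thing itself.
- r.spot_in(picture, target): "xy" ([column, row] in pixels, amid what is visible of it).
- r.regions_of(picture, target): "pixels" (384x512 bool, what is visible of it) and "xy" ([column, row] in pixels, amid what is visible of it).
- r.landmark_of(picture, target): "xy" ([column, row] in pixels: a listed point, or the origin of a listed thing).
The state is a dict: "time": time; "joint_pos": joint angles; "qd": joint speeds; "joint_efforts": joint torques, N m; "tool_pos": TCP position; "tcp_rot": TCP orientation; "ft_force": force on the tool from outside, world axes, zero at the start; "wrist_torque": the same for the moment, N m; "finger_gap": finger opening in mm; "grip_force": force on a finger pad.
Only numpy, scipy, OpenCV 4.12 (cv2) and the standard library are available. Lean on these libraries where they do the work, as an engineer would, in place of code of your own. Each camera call takes 0.05 s, during which the arm holds its last target. There are 200 camera calls.

## Working session

There is one attempt and no reset: what is moved stays moved. The work goes in short steps, Python scripts to look and compute and a tool call to move; the robot and the scene stay as the last step left them, time stands still between calls to the robot, and variables do not carry over. Pictures are saved under pics/ and viewed, at most 10 in all, crops included, and the job is handed in when it is done.

Besides the shell and the picture viewer there is one more tool, called in YAML: its name, and indented under it one key for each argument. carry_out: Moves the arm, as the interface text tells. Its arguments: {"type":"object","properties":{"commands":{"type":"array","items":{"type":"object","properties":{"jaw":{"type":"number"},"translation":{"type":"array","items":{"type":"number"}},"spin":{"type":"number"}}}},"squeeze":{"type":"number"}},"required":["commands"]}

```bash
ls; mkdir -p pics; cat > h.py <<'E'
import numpy as np, cv2
from bench import r
def ray(s,xy):
    K=np.array(s["K"]);T=np.array(s["extrinsics"])
    d=T[:3,:3]@np.linalg.solve(K,[xy[0],xy[1],1.]);return T[:3,3],d
def at(s,xy,z):
    o,d=ray(s,xy);return o+d*(z-o[2])/d[2]
def proj(s,p):
    K=np.array(s["K"]);T=np.array(s["extrinsics"])
    c=K@(T[:3,:3].T@(np.array(p,float)-T[:3,3]));return c[:2]/c[2]
E
python3 - <<'E'
from h import *
a=r.snapshot("scene");b=r.snapshot("top")
cv2.imwrite("pics/scene.png",a["pixels"]);cv2.imwrite("pics/top.png",b["pixels"])
Z=dict(rack=0,tube=10,tube_grip=143,tube_mouth=155,tube_mid=60,scoop=0,scoop_grip=35,scoop_lip=13,ball0=11,jar_a=0,plain_tube=10,amber_a=0,tall_a=0)
for n,s in(("scene",a),("top",b)):
    print(n,np.round(s["extrinsics"],2).tolist())
    for t,z in Z.items():
        print(t,[(np.round(d["xy"]).tolist(),round(d["score"],2),np.round(at(s,d["xy"],z)[:2]).tolist()) for d in r.landmark_of(s,t)[:5]])
print(r.sense())
E
```

```text
pics
scene [[0.48, 0.66, -0.57, 1313.14], [0.88, -0.37, 0.31, -425.99], [-0.01, -0.65, -0.76, 1178.8], [0.0, 0.0, 0.0, 1.0]]
rack [([301.0, 180.0], 0.81, [472.0, 218.0])]
tube [([263.0, 150.0], 0.96, [295.0, 171.0]), ([302.0, 180.0], 0.92, [483.0, 214.0]), ([333.0, 231.0], 0.56, [704.0, 183.0])]
tube_grip [([330.0, 188.0], 0.85, [641.0, 195.0]), ([284.0, 124.0], 0.75, [339.0, 223.0]), ([306.0, 139.0], 0.71, [432.0, 250.0])]
tube_mouth [([266.0, 116.0], 0.87, [282.0, 186.0]), ([338.0, 205.0], 0.85, [712.0, 173.0]), ([304.0, 150.0], 0.76, [480.0, 209.0])]
tube_mid [([269.0, 136.0], 0.87, [286.0, 199.0]), ([334.0, 221.0], 0.79, [701.0, 183.0]), ([302.0, 169.0], 0.75, [478.0, 213.0]), ([257.0, 222.0], 0.73, [594.0, -21.0])]
scoop [([202.0, 232.0], 0.94, [506.0, -169.0])]
scoop_grip [([209.0, 250.0], 0.95, [598.0, -184.0])]
scoop_lip [([203.0, 217.0], 0.65, [464.0, -145.0]), ([288.0, 260.0], 0.21, [727.0, 8.0])]
ball0 []
jar_a [([258.0, 226.0], 0.8, [569.0, -7.0]), ([240.0, 202.0], 0.66, [458.0, -11.0])]
plain_tube [([374.0, 184.0], 0.65, [614.0, 415.0]), ([287.0, 259.0], 0.54, [721.0, 7.
[... 1282 characters left out ...]
.0, 416.0])]
{'time': 1.4, 'joint_pos': array([-6.95234067e+01,  7.46967194e+00,  8.52686517e+01, -2.29659825e-04,
        8.72624675e+01, -4.89165030e+00]), 'qd': array([-0.09571523, -0.00569113,  0.01535418, -0.07635394,  0.01105643,
        0.02780742]), 'joint_efforts': array([ 3.85952235e-04, -5.69308555e+01, -5.00856042e+01, -3.34473980e-04,
        1.20531495e-03,  3.03155964e-06]), 'tool_pos': array([ 257.09005217, -542.12102407,  231.29963939]), 'tcp_rot': array([-1.79999192e+02,  1.61100789e-04,  2.53682545e+01]), 'ft_force': array([0.02119447, 0.33568795, 0.88756011]), 'wrist_torque': array([ 0.00726418, -0.03965318,  0.04939955]), 'grip_force': 0.0, 'finger_gap': 85.629325490298}
```

View pics/scene.png

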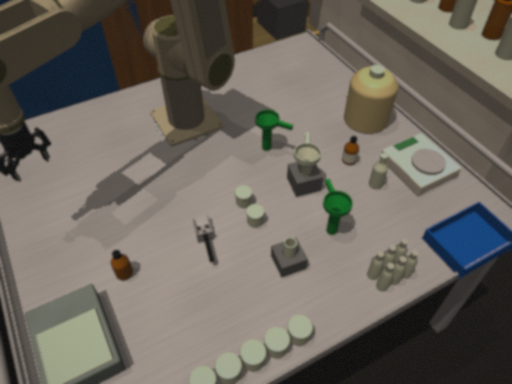

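View pics/top.png

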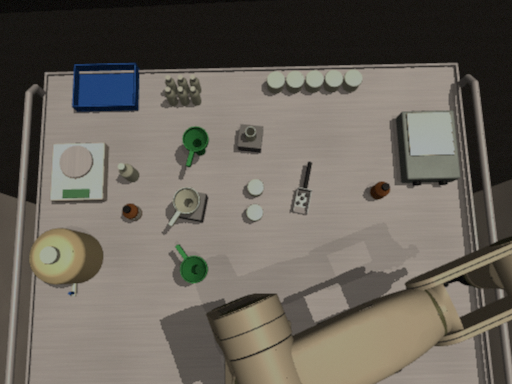

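```bash
python3 - <<'E'
from h import *
a=r.snapshot("scene");b=r.snapshot("top")
c=np.hstack([cv2.resize(b["pixels"][165:245,150:230],(400,400),interpolation=3),cv2.resize(b["pixels"][150:230,265:345],(400,400),interpolation=3)])
cv2.imwrite("pics/crop.png",c)
near=dict(rack=(493,206),tube=(493,206),tube_mouth=(487,207),tube_grip=(435,247),scoop=(500,-169),scoop_grip=(590,-180),scoop_lip=(465,-140))
Z=dict(rack=0,tube=10,tube_grip=143,tube_mouth=155,scoop=0,scoop_grip=35,scoop_lip=13)
for t,z in Z.items():
    A=np.zeros((3,3));v=np.zeros(3);o_=[]
    for s in(a,b):
        c=[d for d in r.landmark_of(s,t) if np.linalg.norm(at(s,d["xy"],z)[:2]-near[t])<50]
        if not c: continue
        o,d=ray(s,c[0]["xy"]);d/=np.linalg.norm(d);P=np.eye(3)-np.outer(d,d);A+=P;v+=P@o
        o_.append(at(s,c[0]["xy"],z)[:2].round(0).tolist())
    print(t,o_,np.linalg.solve(A,v).round(1) if len(o_)==2 else "")
E
```

```text
rack [[479.0, 214.0], [494.0, 216.0]] [489.9 210.2  13.4]
tube [[490.0, 214.0], [496.0, 218.0]] [493.9 214.9  13.9]
tube_grip [[432.0, 255.0], [437.0, 256.0]] [435.8 253.8 146.5]
tube_mouth [[488.0, 214.0], [496.0, 206.0]] [494.8 206.7 164.3]
scoop [[496.0, -170.0], [500.0, -146.0]] [ 496.5 -157.7   -5.2]
scoop_grip [[597.0, -182.0], [589.0, -181.0]] [ 591.4 -181.3   27.5]
scoop_lip [[475.0, -155.0], [459.0, -143.0]] [ 461.  -147.5   -7.7]
```

View pics/crop.png

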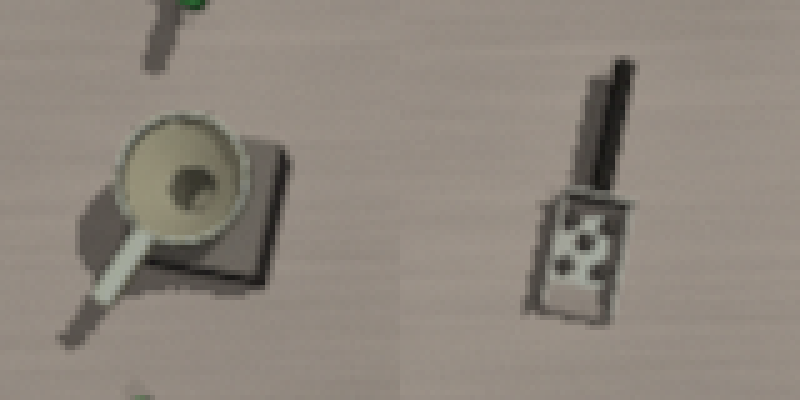

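```bash
python3 - <<'E'
from h import *
b=r.snapshot("top")
for n,xy,z in(("mouth",(186.6,200.6),155),("lugend",(170.4,224.8),153),("lugroot",(178.6,212.2),153),("hend",(309.8,162),44),("hroot",(305.4,187.4),44),("lipL",(290.4,212.4),15),("lipR",(306.6,214),15),("backL",(297.6,188),44),("backR",(311,191),44)):
    print(n,at(b,xy,z).round(1))
w=r.snapshot("wrist");print(np.round(w["extrinsics"],2).tolist(), np.round(w["K"]).tolist())
E
```

```text
mouth [489.9 209.8 155. ]
lugend [415.9 259.8 153. ]
lugroot [454.5 234.8 153. ]
hend [ 631.8 -193.4   44. ]
hroot [ 544.  -174.5   44. ]
lipL [ 464.  -123.1   15. ]
lipR [ 457.2 -178.    15. ]
backL [ 542.6 -148.1   44. ]
backR [ 531.2 -192.8   44. ]
[[0.43, -0.86, -0.27, 326.79], [-0.9, -0.41, -0.13, -509.58], [0.0, 0.3, -0.95, 374.69], [0.0, 0.0, 0.0, 1.0]] [[297.0, 0.0, 254.0], [0.0, 297.0, 194.0], [0.0, 0.0, 1.0]]
```

```bash
cat >> h.py <<'E'
def plan(xyz,yaw,n):
    "rows from the measured pose to xyz,yaw in n rows; shift+spin uniform in the world, in mm and rad"
    s=r.sense();p=s["tool_pos"];y0=s["tcp_rot"][2];dy=(yaw-y0+180)%360-180;d=(np.array(xyz)-p)/n
    print("t",round(s["time"],2),"at",p.round(1),s["tcp_rot"].round(1),"gap",round(s["finger_gap"],1),"grip",round(s["grip_force"],1),"F",s["ft_force"].round(1),"j",s["joint_pos"].round(0).tolist())
    print("spin/row",round(-np.radians(dy)/n,4))
    for i in range(n):
        a=np.radians(y0+dy*i/n);print((d[0]*np.cos(a)+d[1]*np.sin(a)).round(1),(d[0]*np.sin(a)-d[1]*np.cos(a)).round(1),-d[2].round(1))
E
python3 -c "
from h import *
plan((585,-181,150),-13,16)"
```

```text
t 2.3 at [ 257.1 -542.1  231.3] [-180.    -0.    25.4] gap 85.6 grip 0.0 F [-0.  -1.1  0.4] j [-70.0, 7.0, 85.0, 0.0, 87.0, -5.0]
spin/row 0.0419
28.2 -11.6 5.1
27.7 -12.8 5.1
27.1 -13.9 5.1
26.5 -15.1 5.1
25.9 -16.1 5.1
25.2 -17.2 5.1
24.4 -18.3 5.1
23.6 -19.3 5.1
22.8 -20.2 5.1
21.9 -21.2 5.1
21.0 -22.1 5.1
20.1 -22.9 5.1
19.1 -23.7 5.1
18.1 -24.5 5.1
17.1 -25.3 5.1
16.0 -26.0 5.1
```

carry_out:
  commands:
    - {"jaw": 0.085,"translation": [0.028,-0.012,0.003],"spin": 0.042}
    - {"jaw": 0.085,"translation": [0.028,-0.013,0.003],"spin": 0.042}
    - {"jaw": 0.085,"translation": [0.027,-0.014,0.003],"spin": 0.042}
    - {"jaw": 0.085,"translation": [0.0265,-0.015,0.003],"spin": 0.042}
    - {"jaw": 0.085,"translation": [0.026,-0.016,0.003],"spin": 0.042}
    - {"jaw": 0.085,"translation": [0.025,-0.017,0.003],"spin": 0.042}
    - {"jaw": 0.085,"translation": [0.0245,-0.018,0.003],"spin": 0.042}
    - {"jaw": 0.085,"translation": [0.0235,-0.019,0.003],"spin": 0.042}

```text
time: 2.97
tool_pos: [421.9, -360.7, 207.3]
tcp_rot: [180.0, -0.0, 6.0]
ft_force: [-1.3, 0.1, 0.6]
finger_gap: 85.1
grip_force: 0.0
```

carry_out:
  commands:
    - {"jaw": 0.085,"translation": [0.023,-0.02,0.007],"spin": 0.042}
    - {"jaw": 0.085,"translation": [0.022,-0.021,0.007],"spin": 0.042}
    - {"jaw": 0.085,"translation": [0.021,-0.022,0.007],"spin": 0.042}
    - {"jaw": 0.06,"translation": [0.02,-0.023,0.007],"spin": 0.042}
    - {"jaw": 0.06,"translation": [0.019,-0.0237,0.007],"spin": 0.042}
    - {"jaw": 0.06,"translation": [0.018,-0.0245,0.007],"spin": 0.042}
    - {"jaw": 0.06,"translation": [0.017,-0.0253,0.007],"spin": 0.042}
    - {"jaw": 0.06,"translation": [0.016,-0.026,0.007],"spin": 0.042}

```text
time: 3.63
tool_pos: [586.0, -180.7, 151.0]
tcp_rot: [180.0, -0.0, -13.2]
ft_force: [0.2, -0.6, 0.6]
finger_gap: 60.3
grip_force: 0.0
```

```bash
python3 - <<'E'
from h import *
w=r.snapshot("wrist");cv2.imwrite("pics/w1.png",w["pixels"])
for t,z in(("scoop",0),("scoop_grip",35),("scoop_lip",13)):
    for d in r.landmark_of(w,t)[:1]: print(t,np.round(d["xy"]),round(d["score"],2),at(w,d["xy"],z).round(1))
m=r.regions_of(w,"scoop")
plan((585,-181,150),-13,1)
E
```

```text
scoop [260. 253.] 0.88 [ 501.4 -168.1   -0. ]
scoop_grip [252. 189.] 0.85 [ 585.8 -180.    35. ]
scoop_lip [256. 290.] 0.56 [ 465.3 -155.1   13. ]
t 3.88 at [ 585.  -182.   151.2] [180.    0.  -13.1] gap 60.0 grip 0.0 F [-0.1  0.3  0.4] j [-22.0, 12.0, 88.0, -0.0, 79.0, 81.0]
spin/row -0.0011
-0.3 -1.0 1.2
```

View pics/w1.png

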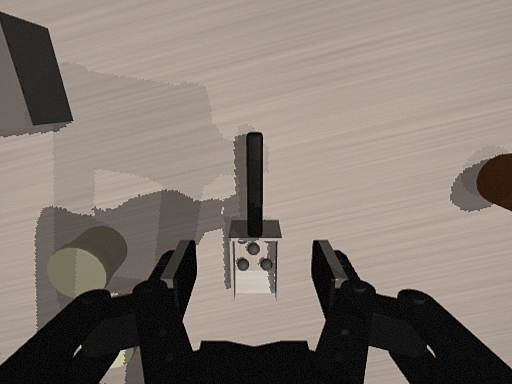

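```bash
python3 - <<'E'
from h import *
w=r.snapshot("wrist")
print(at(w,(254,133),44),at(w,(254.5,237),44),at(w,(254,297),8))
E
```

```text
[ 634.29359711 -194.38975363   44.        ] [ 541.6728996 -173.4454754   44.       ] [ 451.73946582 -152.24075618    8.        ]
```

carry_out:
  commands:
    - {"jaw": 0.05,"translation": [0,-0.001,0.03],"spin": 0}
    - {"jaw": 0.05,"translation": [0,0,0.03],"spin": 0}
    - {"jaw": 0.05,"translation": [0,0,0.03],"spin": 0}
    - {"jaw": 0.05,"translation": [0,0,0.02],"spin": 0}
    - {"jaw": 0.05,"translation": [0,0,0.015],"spin": 0}
    - {"jaw": 0.05,"translation": [0,0,0.01],"spin": 0}
    - {"jaw": 0.05,"translation": [0,0,0],"spin": 0}
    - {"jaw": 0.04,"translation": [0,0,0],"spin": 0}

```text
time: 4.6
tool_pos: [585.1, -181.8, 16.7]
tcp_rot: [180.0, 0.0, -13.2]
ft_force: [0.0, 0.0, -0.5]
finger_gap: 40.5
grip_force: 0.0
```

carry_out:
  commands:
    - {"jaw": 0.01,"translation": [0,0,0],"spin": 0}
    - {"jaw": 0.005,"translation": [0,0,0],"spin": 0}
    - {"jaw": 0.005,"translation": [0,0,0],"spin": 0}
    - {"jaw": 0.005,"translation": [0,0,0],"spin": 0}
    - {"jaw": 0.005,"translation": [0,0,0],"spin": 0}
    - {"jaw": 0.005,"translation": [0,0,-0.005],"spin": 0}
    - {"jaw": 0.005,"translation": [0,0,-0.005],"spin": 0}
    - {"jaw": 0.005,"translation": [0,0,-0.005],"spin": 0}
  squeeze: 110

```text
time: 5.27
tool_pos: [585.0, -180.7, 31.4]
tcp_rot: [-180.0, 0.0, -13.1]
ft_force: [0.4, -0.0, -2.3]
finger_gap: 12.5
grip_force: 107.4
```

```bash
python3 - <<'E'
from h import *
w=r.snapshot("wrist");a=r.snapshot("scene")
cv2.imwrite("pics/w2.png",np.vstack([cv2.resize(w["pixels"][120:320,180:330],(450,600))]))
plan((585,-181,32),-13,1)
for n,z in(("scoop_lip",28),("scoop",15)):print(n,[(d["xy"],at(w,d["xy"],z).round(0)) for d in r.landmark_of(w,n)[:1]])
E
```

```text
t 5.37 at [ 586.  -181.1   32.4] [ 1.80e+02 -1.00e-01 -1.31e+01] gap 12.3 grip 107.4 F [ 0.2 -0.8 -2.2] j [-22.0, 19.0, 93.0, 0.0, 67.0, 81.0]
spin/row -0.0022
-1.0 0.1 0.4
scoop_lip []
scoop [([254.0, 348.5], array([ 504., -163.,   15.]))]
```

View pics/w2.png

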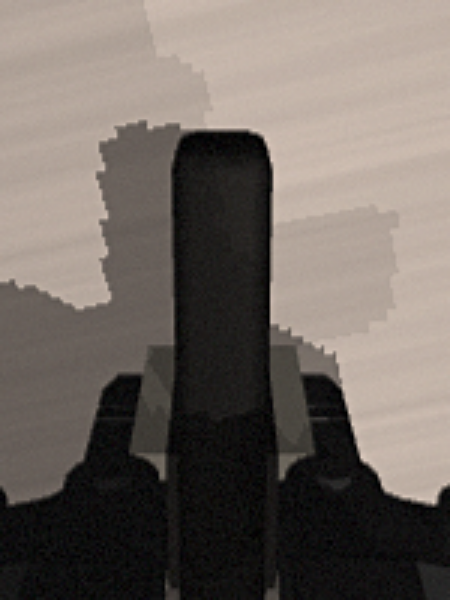

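carry_out:
  commands:
    - {"jaw": 0.005,"translation": [0,0,-0.01],"spin": 0}
    - {"jaw": 0.005,"translation": [0,0,-0.02],"spin": 0}
    - {"jaw": 0.005,"translation": [0,0,-0.025],"spin": 0}
    - {"jaw": 0.005,"translation": [0,0,-0.03],"spin": 0}
    - {"jaw": 0.005,"translation": [0,-0.005,-0.03],"spin": 0}
    - {"jaw": 0.005,"translation": [0,-0.01,-0.025],"spin": 0}
    - {"jaw": 0.005,"translation": [0,-0.015,-0.02],"spin": 0}
    - {"jaw": 0.005,"translation": [0,-0.02,-0.01],"spin": 0}

```text
time: 6.13
tool_pos: [597.9, -133.2, 205.8]
tcp_rot: [180.0, -0.3, -13.2]
ft_force: [0.7, 0.4, -1.8]
finger_gap: 12.2
grip_force: 107.5
```

```bash
python3 - <<'E'
from h import *
a=r.snapshot("scene");b=r.snapshot("top")
cv2.imwrite("pics/c3.png",np.hstack([cv2.resize(a["pixels"][110:210,255:355],(400,400),interpolation=3),cv2.resize(b["pixels"][165:245,150:230],(400,400),interpolation=3)]))
for t,z in(("tube_mouth",155),("tube_grip",143)):
  for s in(a,b):print(t,[at(s,d["xy"],z)[:2].round(0) for d in r.landmark_of(s,t) if abs(at(s,d["xy"],z)[0]-465)<60])
plan((609,165,200),-20,16)
w=r.snapshot("wrist")
p=r.sense()["tool_pos"];c,s_=np.cos(np.radians(-13)),np.sin(np.radians(-13))
for th in(0,10,20):
    t=np.radians(th);f=50*np.cos(t)-9*np.sin(t);u=50*np.sin(t)+9*np.cos(t);print(th,proj(w,p+[f*c,f*s_,19+u]))
g=cv2.cvtColor(w["pixels"],6)[100:230,254];print(g[::3])
E
```

```text
tube_mouth [array([489., 206.])]
tube_mouth [array([489., 205.])]
tube_grip [array([427., 253.])]
tube_grip [array([436., 249.]), array([469., 199.])]
t 6.43 at [ 595.9 -132.7  200.2] [ 1.80e+02  1.00e-01 -1.31e+01] gap 11.8 grip 107.6 F [-0.1  0.4 -2.5] j [-17.0, 10.0, 86.0, -0.0, 84.0, 86.0]
spin/row 0.0075
-3.4 -18.3 0.0
-3.6 -18.3 0.0
-3.7 -18.2 0.0
-3.8 -18.2 0.0
-4.0 -18.2 0.0
-4.1 -18.2 0.0
-4.3 -18.1 0.0
-4.4 -18.1 0.0
-4.5 -18.1 0.0
-4.7 -18.0 0.0
-4.8 -18.0 0.0
-4.9 -18.0 0.0
-5.1 -17.9 0.0
-5.2 -17.9 0.0
-5.3 -17.8 0.0
-5.5 -17.8 0.0
0 [252.46818379 171.72780171]
10 [252.41648432 183.13517553]
20 [252.3765168  199.62915335]
[184 183 185 178 185 193 194 186 183 188 189 191 185 185 184 188 194 192
 192 183 188 106   6   9  24  35  33  35  34  37  33  38  34  29  32  30
  33  32  27  30  31  29  33  28]
```

View pics/c3.png

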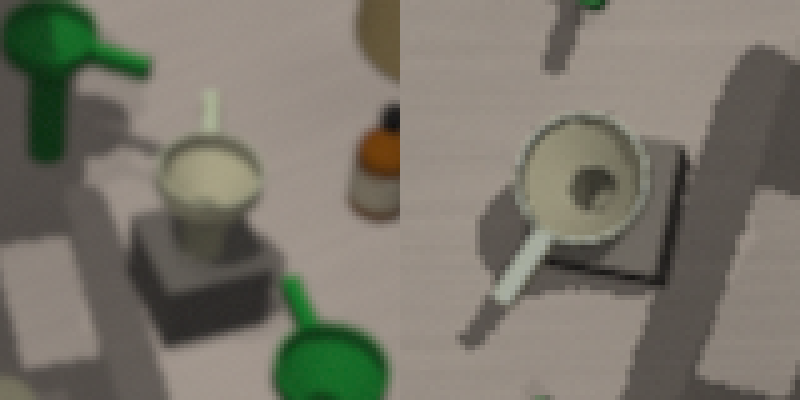

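carry_out:
  commands:
    - {"jaw": 0.005,"translation": [-0.002,-0.012,0],"spin": 0.0075}
    - {"jaw": 0.005,"translation": [-0.004,-0.019,0],"spin": 0.0075}
    - {"jaw": 0.005,"translation": [-0.004,-0.0195,0],"spin": 0.0075}
    - {"jaw": 0.005,"translation": [-0.004,-0.02,0],"spin": 0.0075}
    - {"jaw": 0.005,"translation": [-0.004,-0.02,0],"spin": 0.0075}
    - {"jaw": 0.005,"translation": [-0.004,-0.02,0],"spin": 0.0075}
    - {"jaw": 0.005,"translation": [-0.0045,-0.02,0],"spin": 0.0075}
    - {"jaw": 0.005,"translation": [-0.0045,-0.02,0],"spin": 0.0075}

```text
time: 7.15
tool_pos: [604.4, 21.2, 200.1]
tcp_rot: [180.0, 0.1, -16.7]
ft_force: [0.8, -0.2, -1.8]
finger_gap: 12.0
grip_force: 107.6
```

carry_out:
  commands:
    - {"jaw": 0.005,"translation": [-0.0045,-0.02,0],"spin": 0.0075}
    - {"jaw": 0.005,"translation": [-0.005,-0.02,0],"spin": 0.0075}
    - {"jaw": 0.005,"translation": [-0.005,-0.02,0],"spin": 0.0075}
    - {"jaw": 0.005,"translation": [-0.005,-0.02,0],"spin": 0.0075}
    - {"jaw": 0.005,"translation": [-0.005,-0.02,0],"spin": 0.0075}
    - {"jaw": 0.005,"translation": [-0.005,-0.018,0],"spin": 0.0075}
    - {"jaw": 0.005,"translation": [-0.005,-0.013,0],"spin": 0.0075}
    - {"jaw": 0.005,"translation": [-0.005,-0.007,0],"spin": 0.0075}

```text
time: 7.82
tool_pos: [609.4, 165.5, 200.0]
tcp_rot: [180.0, 0.1, -20.0]
ft_force: [0.7, -0.3, -1.5]
finger_gap: 12.0
grip_force: 107.6
```

```bash
python3 - <<'E'
from h import *
a=r.snapshot("scene");b=r.snapshot("top")
cv2.imwrite("pics/c4.png",np.hstack([cv2.resize(a["pixels"][100:220,260:380],(400,400),interpolation=3),cv2.resize(b["pixels"][140:240,150:250],(400,400),interpolation=3)]))
plan((609,163.6,176),-20,1)
E
```

```text
t 7.92 at [609.1 165.3 200.3] [ 1.8e+02  1.0e-01 -2.0e+01] gap 11.8 grip 107.6 F [-0.4 -0.5 -2.5] j [11.0, 13.0, 82.0, 0.0, 85.0, 120.0]
spin/row 0.0007
0.5 1.6 24.3
```

View pics/c4.png

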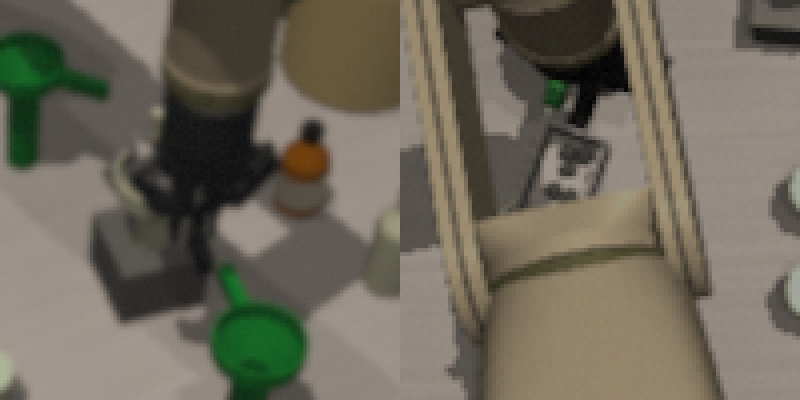

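```bash
cat >> h.py <<'E'
def tilt(save=None):
    w=r.snapshot("wrist");s=r.sense();p=s["tool_pos"];a=np.radians(s["tcp_rot"][2])
    g=w["pixels"].max(2);c=g[:,250:258].mean(1)
    row=next((i for i in range(60,330) if (c[i:i+12]<60).all()),None)
    tab=[]
    for th in range(-20,100,2):
        t=np.radians(th);f=50*np.cos(t)-9*np.sin(t);u=50*np.sin(t)+9*np.cos(t)
        tab.append((th,proj(w,p+np.array([f*np.cos(a),f*np.sin(a),19+u]))[1]+ -8))
    print("end row",row,"tilt~",None if row is None else min(tab,key=lambda q:abs(q[1]-row))[0],"torque",s["wrist_torque"].round(2))
    if save: cv2.imwrite(save,w["pixels"])
    return w
E
python3 -c "
from h import *
tilt()"
```

```text
end row 164 tilt~ 2 torque [-0.05 -0.1   0.06]
```

carry_out:
  commands:
    - {"jaw": 0.005,"translation": [0,0.0015,0.002],"spin": 0}
    - {"jaw": 0.005,"translation": [0,0,0.004],"spin": 0}
    - {"jaw": 0.005,"translation": [0,0,0.004],"spin": 0}
    - {"jaw": 0.005,"translation": [0,0,0.004],"spin": 0}
    - {"jaw": 0.005,"translation": [0,0,0.004],"spin": 0}
    - {"jaw": 0.005,"translation": [0,0,0.004],"spin": 0}
    - {"jaw": 0.005,"translation": [0,0,0.002],"spin": 0}
    - {"jaw": 0.005,"translation": [0,0,0],"spin": 0}

```text
time: 8.63
tool_pos: [608.8, 163.2, 176.3]
tcp_rot: [180.0, 0.1, -20.0]
ft_force: [-0.2, -0.5, -2.4]
finger_gap: 12.0
grip_force: 107.6
```

```bash
python3 -c "
from h import *
tilt();plan((609,163.6,176),-20,1)"
```

```text
end row 164 tilt~ 0 torque [-0.08 -0.14  0.07]
t 8.68 at [609.  163.3 176.8] [180.   0. -20.] gap 12.1 grip 107.7 F [ 0.5  0.3 -1.9] j [10.0, 14.0, 84.0, -0.0, 82.0, 120.0]
spin/row -0.0
-0.2 -0.3 0.8
```

carry_out:
  commands:
    - {"jaw": 0.005,"translation": [0,0,0],"spin": 0}
    - {"jaw": 0.005,"translation": [0,0,0],"spin": 0}
    - {"jaw": 0.005,"translation": [0,0,0],"spin": 0}
    - {"jaw": 0.005,"translation": [0,0,0],"spin": 0}
    - {"jaw": 0.005,"translation": [0,0,0],"spin": 0}
    - {"jaw": 0.005,"translation": [0,0,0],"spin": 0}
    - {"jaw": 0.005,"translation": [0,0,0],"spin": 0}
    - {"jaw": 0.005,"translation": [0,0,0],"spin": 0}
  squeeze: 20

```text
time: 9.35
tool_pos: [609.3, 163.3, 177.3]
tcp_rot: [-180.0, -0.0, -20.0]
ft_force: [0.4, 1.5, -1.2]
finger_gap: 12.3
grip_force: 107.6
```

```bash
python3 -c "
from h import *
tilt();plan((609,163.6,176),-20,1)"
```

```text
end row 164 tilt~ 0 torque [-0.01 -0.13 -0.  ]
t 9.4 at [609.3 163.3 177.3] [-180.    0.  -20.] gap 12.0 grip 107.7 F [-0.4 -0.3 -2.4] j [10.0, 14.0, 84.0, 0.0, 82.0, 120.0]
spin/row -0.0002
-0.4 -0.2 1.3
```

carry_out:
  commands:
    - {"jaw": 0.008,"translation": [0,0,0],"spin": 0}
    - {"jaw": 0.009,"translation": [0,0,0],"spin": 0}
    - {"jaw": 0.01,"translation": [0,0,0],"spin": 0}
    - {"jaw": 0.0105,"translation": [0,0,0],"spin": 0}
    - {"jaw": 0.011,"translation": [0,0,0],"spin": 0}
    - {"jaw": 0.0115,"translation": [0,0,0],"spin": 0}
    - {"jaw": 0.0118,"translation": [0,0,0],"spin": 0}
    - {"jaw": 0.0118,"translation": [0,0,0],"spin": 0}
  squeeze: 20

```text
time: 10.07
tool_pos: [609.3, 163.3, 177.3]
tcp_rot: [180.0, -0.0, -20.0]
ft_force: [0.1, 0.3, -2.3]
finger_gap: 12.2
grip_force: 98.5
```

```bash
python3 -c "
from h import *
tilt();plan((609,163.6,176),-20,1)"
```

```text
end row 164 tilt~ 0 torque [-0.03 -0.17  0.01]
t 10.12 at [609.3 163.3 177.3] [-180.   -0.  -20.] gap 12.2 grip 98.5 F [-0.   0.3 -1.8] j [10.0, 14.0, 84.0, 0.0, 82.0, 120.0]
spin/row -0.0001
-0.4 -0.1 1.3
```

carry_out:
  commands:
    - {"jaw": 0.012,"translation": [0,0,0],"spin": 0}
    - {"jaw": 0.012,"translation": [0,0,0],"spin": 0}
    - {"jaw": 0.0122,"translation": [0,0,0],"spin": 0}
    - {"jaw": 0.0122,"translation": [0,0,0],"spin": 0}
    - {"jaw": 0.0124,"translation": [0,0,0],"spin": 0}
    - {"jaw": 0.0124,"translation": [0,0,0],"spin": 0}
    - {"jaw": 0.0126,"translation": [0,0,0],"spin": 0}
    - {"jaw": 0.0126,"translation": [0,0,0],"spin": 0}

```text
time: 10.78
tool_pos: [609.3, 163.3, 177.3]
tcp_rot: [180.0, 0.0, -20.0]
ft_force: [-0.2, 0.8, -2.6]
finger_gap: 12.4
grip_force: 63.1
```

```bash
python3 -c "
from h import *
tilt();plan((609,163.6,176),-20,1)"
```

```text
end row 164 tilt~ 0 torque [-0.08 -0.14  0.06]
t 10.83 at [609.3 163.3 177.3] [180.   0. -20.] gap 12.6 grip 63.1 F [ 1.3  0.7 -2.2] j [10.0, 14.0, 84.0, 0.0, 82.0, 120.0]
spin/row -0.0002
-0.4 -0.2 1.3
```

carry_out:
  commands:
    - {"jaw": 0.0128,"translation": [0,0,0],"spin": 0}
    - {"jaw": 0.0128,"translation": [0,0,0],"spin": 0}
    - {"jaw": 0.013,"translation": [0,0,0],"spin": 0}
    - {"jaw": 0.013,"translation": [0,0,0],"spin": 0}
    - {"jaw": 0.013,"translation": [0,0,0],"spin": 0}
    - {"jaw": 0.0132,"translation": [0,0,0],"spin": 0}
    - {"jaw": 0.0132,"translation": [0,0,0],"spin": 0}
    - {"jaw": 0.0132,"translation": [0,0,0],"spin": 0}

```text
time: 11.5
tool_pos: [609.3, 163.3, 177.3]
tcp_rot: [180.0, 0.0, -20.0]
ft_force: [-0.5, 0.5, -1.4]
finger_gap: 13.1
grip_force: 36.1
```

```bash
python3 -c "
from h import *
tilt();plan((609,163.6,176),-20,1)"
```

```text
end row 164 tilt~ 0 torque [-0.03 -0.17  0.02]
t 11.55 at [609.3 163.3 177.3] [180.   0. -20.] gap 13.6 grip 36.1 F [ 0.3 -0.6 -1.4] j [10.0, 14.0, 84.0, 0.0, 82.0, 120.0]
spin/row -0.0001
-0.4 -0.2 1.3
```

carry_out:
  commands:
    - {"jaw": 0.0134,"translation": [0,0,0],"spin": 0}
    - {"jaw": 0.0134,"translation": [0,0,0],"spin": 0}
    - {"jaw": 0.0135,"translation": [0,0,0],"spin": 0}
    - {"jaw": 0.0135,"translation": [0,0,0],"spin": 0}
    - {"jaw": 0.0136,"translation": [0,0,0],"spin": 0}
    - {"jaw": 0.0136,"translation": [0,0,0],"spin": 0}
    - {"jaw": 0.0136,"translation": [0,0,0],"spin": 0}
    - {"jaw": 0.0136,"translation": [0,0,0],"spin": 0}

```text
time: 12.22
tool_pos: [609.3, 163.3, 177.3]
tcp_rot: [-180.0, -0.0, -20.0]
ft_force: [-0.2, 0.4, -1.0]
finger_gap: 13.7
grip_force: 18.0
```

```bash
python3 -c "
from h import *
tilt();plan((609,163.6,176),-20,1)"
```

```text
end row 164 tilt~ 0 torque [-0.08 -0.13  0.05]
t 12.27 at [609.3 163.3 177.3] [-180.    0.  -20.] gap 13.7 grip 18.0 F [ 0.4  0.2 -2.1] j [10.0, 14.0, 84.0, 0.0, 82.0, 120.0]
spin/row -0.0001
-0.4 -0.2 1.3
```

carry_out:
  commands:
    - {"jaw": 0.0137,"translation": [0,0,0],"spin": 0}
    - {"jaw": 0.0137,"translation": [0,0,0],"spin": 0}
    - {"jaw": 0.0137,"translation": [0,0,0],"spin": 0}
    - {"jaw": 0.01375,"translation": [0,0,0],"spin": 0}
    - {"jaw": 0.01375,"translation": [0,0,0],"spin": 0}
    - {"jaw": 0.0138,"translation": [0,0,0],"spin": 0}
    - {"jaw": 0.0138,"translation": [0,0,0],"spin": 0}
    - {"jaw": 0.0138,"translation": [0,0,0],"spin": 0}

```text
time: 12.93
tool_pos: [609.3, 163.3, 177.3]
tcp_rot: [-180.0, -0.0, -20.0]
ft_force: [-0.7, -0.3, -1.7]
finger_gap: 14.2
grip_force: 8.9
```

```bash
python3 -c "
from h import *
tilt();plan((609,163.6,176),-20,1)"
```

```text
end row 164 tilt~ 0 torque [-0.02 -0.04 -0.02]
t 12.98 at [609.3 163.3 177.3] [-180.   -0.  -20.] gap 13.6 grip 8.9 F [-0.4  0.  -2.4] j [10.0, 14.0, 84.0, 0.0, 82.0, 120.0]
spin/row -0.0001
-0.4 -0.2 1.3
```

carry_out:
  commands:
    - {"jaw": 0.01382,"translation": [0,0,0],"spin": 0}
    - {"jaw": 0.01382,"translation": [0,0,0],"spin": 0}
    - {"jaw": 0.01384,"translation": [0,0,0],"spin": 0}
    - {"jaw": 0.01384,"translation": [0,0,0],"spin": 0}
    - {"jaw": 0.01386,"translation": [0,0,0],"spin": 0}
    - {"jaw": 0.01386,"translation": [0,0,0],"spin": 0}
    - {"jaw": 0.01388,"translation": [0,0,0],"spin": 0}
    - {"jaw": 0.01388,"translation": [0,0,0],"spin": 0}

```text
time: 13.65
tool_pos: [609.3, 163.3, 177.3]
tcp_rot: [-180.0, -0.0, -20.0]
ft_force: [0.6, 0.4, -0.8]
finger_gap: 13.7
grip_force: 5.3
```

```bash
python3 -c "
from h import *
w=tilt();plan((609,163.6,176),-20,1);print(w['pixels'].max(2)[150:180:2,250:258].mean(1).round())"
```

```text
end row 164 tilt~ 0 torque [-0.08 -0.01 -0.06]
t 13.7 at [609.3 163.3 177.3] [-180.   -0.  -20.] gap 14.1 grip 5.3 F [-1.   0.3 -1.6] j [10.0, 14.0, 84.0, 0.0, 82.0, 120.0]
spin/row -0.0001
-0.4 -0.2 1.3
[218. 218. 218. 218. 216. 218. 240.  50.  15.  16.  17.  21.  28.  33.
  37.]
```

carry_out:
  commands:
    - {"jaw": 0.0139,"translation": [0,0,0],"spin": 0}
    - {"jaw": 0.0139,"translation": [0,0,0],"spin": 0}
    - {"jaw": 0.01392,"translation": [0,0,0],"spin": 0}
    - {"jaw": 0.01392,"translation": [0,0,0],"spin": 0}
    - {"jaw": 0.01394,"translation": [0,0,0],"spin": 0}
    - {"jaw": 0.01394,"translation": [0,0,0],"spin": 0}
    - {"jaw": 0.01395,"translation": [0,0,0],"spin": 0}
    - {"jaw": 0.01395,"translation": [0,0,0],"spin": 0}

```text
time: 14.37
tool_pos: [609.3, 163.3, 177.3]
tcp_rot: [180.0, 0.0, -20.0]
ft_force: [-0.6, 0.1, -1.0]
finger_gap: 14.0
grip_force: 2.3
```

```bash
python3 -c "
from h import *
w=tilt();plan((609,163.6,176),-20,1)
for i in range(4): r.snapshot('wrist');s=r.sense();print(s['wrist_torque'].round(2),s['ft_force'].round(1))
tilt('pics/w5.png')"
```

```text
end row 164 tilt~ 0 torque [-0.03 -0.02  0.  ]
t 14.42 at [609.3 163.3 177.3] [180.  -0. -20.] gap 14.0 grip 2.3 F [-0.1  1.  -1.3] j [10.0, 14.0, 84.0, -0.0, 82.0, 120.0]
spin/row -0.0002
-0.4 -0.2 1.3
[-0.08 -0.01 -0.  ] [-0.  -0.7 -1.5]
[-0.04  0.03 -0.02] [-0.1  0.6 -0.6]
[-0.05  0.01 -0.03] [-0.5  1.  -0.3]
[-0.01  0.02  0.01] [-0.9 -0.1 -1. ]
end row 164 tilt~ 0 torque [-0.1  -0.01 -0.01]
```

carry_out:
  commands:
    - {"jaw": 0.0139,"translation": [0,0,0],"spin": 0}
    - {"jaw": 0.01388,"translation": [-0.002,0,-0.003],"spin": 0}
    - {"jaw": 0.01388,"translation": [-0.002,0,-0.003],"spin": 0}
    - {"jaw": 0.01388,"translation": [-0.003,0,-0.003],"spin": 0}
    - {"jaw": 0.01388,"translation": [-0.003,0,-0.003],"spin": 0}
    - {"jaw": 0.01388,"translation": [-0.003,0,-0.003],"spin": 0}
    - {"jaw": 0.01388,"translation": [-0.003,0,-0.003],"spin": 0}
    - {"jaw": 0.01388,"translation": [0,0,0],"spin": 0}

```text
time: 15.33
tool_pos: [594.2, 169.3, 196.5]
tcp_rot: [-179.9, -0.1, -20.0]
ft_force: [0.6, -0.9, -0.3]
finger_gap: 14.2
grip_force: 3.3
```

```bash
python3 -c "
from h import *
w=tilt();plan((609,163.6,176),-20,1)
for i in range(4): tilt();s=r.sense();print(s['ft_force'].round(1))
tilt('pics/w5.png')"
```

```text
end row 169 tilt~ 6 torque [-0.08 -0.01 -0.02]
t 15.38 at [594.3 169.1 196.1] [-1.8e+02 -1.0e-01 -2.0e+01] gap 13.9 grip 3.7 F [ 0.2 -0.3  0. ] j [11.0, 11.0, 85.0, 0.0, 84.0, 121.0]
spin/row 0.0002
15.7 0.1 20.1
end row 169 tilt~ 6 torque [-0.14 -0.04  0.07]
[ 0.5 -0.6  0.9]
end row 168 tilt~ 4 torque [-0.07  0.01  0.06]
[ 0.8 -0.1  0.5]
end row 168 tilt~ 4 torque [-0.06 -0.01  0.04]
[ 0.5 -0.6  0.4]
end row 168 tilt~ 4 torque [-0.07  0.    0.04]
[ 0.5 -0.7  0.3]
end row 168 tilt~ 4 torque [-0.12  0.01  0.02]
```

View pics/w5.png

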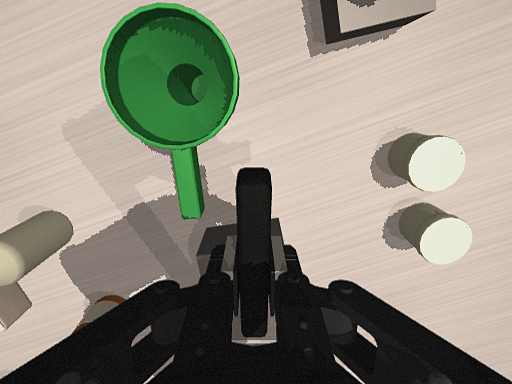

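carry_out:
  commands:
    - {"jaw": 0.01385,"translation": [-0.003,0,-0.003],"spin": 0}
    - {"jaw": 0.01385,"translation": [-0.003,0,-0.003],"spin": 0}
    - {"jaw": 0.01385,"translation": [-0.003,0,-0.003],"spin": 0}
    - {"jaw": 0.01385,"translation": [-0.003,0,-0.002],"spin": 0}
    - {"jaw": 0.01385,"translation": [-0.003,0,-0.002],"spin": 0}
    - {"jaw": 0.01385,"translation": [-0.003,0,-0.002],"spin": 0}
    - {"jaw": 0.01385,"translation": [-0.003,0,-0.002],"spin": 0}
    - {"jaw": 0.01385,"translation": [-0.003,0,-0.002],"spin": 0}

```text
time: 16.3
tool_pos: [571.3, 177.1, 214.5]
tcp_rot: [-180.0, 0.0, -20.0]
ft_force: [0.1, 0.4, -0.9]
finger_gap: 14.2
grip_force: 3.8
```

```bash
cat >> h.py <<'E'
def fit():
    "tilt and slide of the scoop from the handle end's row and width in the wrist view"
    w=r.snapshot("wrist");s=r.sense();p=s["tool_pos"];a=np.radians(s["tcp_rot"][2]);T=np.array(w["extrinsics"])
    g=w["pixels"].max(2);c=g[:,250:258].mean(1)
    row=next(i for i in range(60,330) if (c[i:i+12]<60).all())
    wd=(g[row+6:row+10,225:285]<75).sum(1).mean()
    q=T[:3,:3].T@np.array([np.cos(a),np.sin(a),0]);best=[]
    for th in range(-10,90,2):
      for sl in range(-20,31,2):
        t=np.radians(th);l=50+sl;f=l*np.cos(t)-9*np.sin(t);u=l*np.sin(t)+9*np.cos(t)
        P=p+np.array([f*np.cos(a),f*np.sin(a),19+u]);z=(T[:3,:3].T@(P-T[:3,3]))[2]
        best.append((abs(proj(w,P)[1]-8-row)+2*abs(297*14/z-wd),th,sl))
    print("row",row,"width",wd,"tilt/slide",sorted(best)[:3],"tq",s["wrist_torque"].round(2),"F",s["ft_force"].round(1));return w
E
python3 -c "
from h import *
fit();w=fit();plan((609,163.6,176),-20,1)
cv2.imwrite('pics/w6.png',w['pixels'])"
```

```text
row 182 width 36.0 tilt/slide [(np.float64(1.8245093990060752), 6, -4), (np.float64(1.9907287401156282), 4, -6), (np.float64(2.2156689719734715), 8, -4)] tq [-0.02 -0.09  0.02] F [ 0.1  0.3 -0.4]
row 183 width 36.5 tilt/slide [(np.float64(1.337558314839825), 10, -4), (np.float64(1.710579292105578), 6, -6), (np.float64(2.0808081595563976), 8, -4)] tq [ 0.08 -0.   -0.02] F [-0.7  0.1 -0.9]
t 16.4 at [571.5 177.3 214.8] [-180.   -0.  -20.] gap 14.2 grip 3.9 F [-0.7  0.1 -0.9] j [12.0, 8.0, 87.0, 0.0, 86.0, 122.0]
spin/row 0.0002
40.0 0.1 38.8
```

```bash
cat >> h.py <<'E'
def prof(pr=True):
    w=r.snapshot("wrist");s=r.sense();p=s["tool_pos"];a=np.radians(s["tcp_rot"][2])
    g=cv2.GaussianBlur(w["pixels"].max(2),(3,3),0).astype(int);out=[]
    c=g[:,250:258].mean(1);row=next(i for i in range(60,330) if (c[i:i+12]<60).all())
    for R in range(row+8,min(row+150,380),6):
        L=next((k for k in range(254,200,-1) if g[R,k]>75),None);H=next((k for k in range(254,310) if g[R,k]>75),None)
        if L and H and H-L<60:
            z=297*14/(H-L-1);o,d=ray(w,((L+H)/2,R));P=o+d*z-p;out.append((R,H-L-1,round(P[0]*np.cos(a)+P[1]*np.sin(a)),round(P[2]-19)))
    print("endrow",row,"F",s["ft_force"].round(1),"tq",s["wrist_torque"].round(2),"grip",s["grip_force"].round(1));print(out);return w
E
python3 -c "
from h import *
w=prof()
w['pixels']=cv2.imread('pics/w5.png')
g=w['pixels'].max(2);print([(R,(g[R,225:285]<75).sum()) for R in range(170,260,6)])
g=cv2.imread('pics/w1.png').max(2);print([(R,(g[R,225:285]<75).sum()) for R in range(135,240,6)])
"
```

```text
Traceback (most recent call last):
  File "h.py", line 50, in prof
    print("endrow",row,"F",s["ft_force"].round(1),"tq",s["wrist_torque"].round(2),"grip",s["grip_force"].round(1));print(out);return w
                                                                                         ^^^^^^^^^^^^^^^^^^^^^
AttributeError: 'float' object has no attribute 'round'
```

View pics/w6.png

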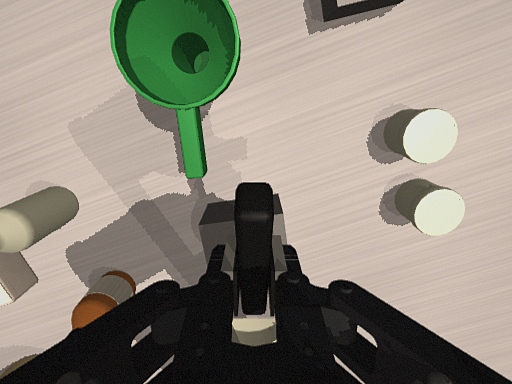

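```bash
sed -i 's/s\["grip_force"\].round(1)/s["grip_force"]/' h.py; cat >> h.py <<'E'
def ends():
    "rows of the lower and upper edge of the handle's end face, for tilt and slide"
    w=r.snapshot("wrist");s=r.sense();p=s["tool_pos"];a=np.radians(s["tcp_rot"][2])
    for th in range(0,81,10):
        o=[]
        for l in(44,50,58):
            for v in(-9,9):
                t=np.radians(th);f=l*np.cos(t)-v*np.sin(t);u=l*np.sin(t)+v*np.cos(t)
                o.append(int(proj(w,p+np.array([f*np.cos(a),f*np.sin(a),19+u]))[1]))
        print(th,o)
    return w
E
python3 -c "
from h import *
w=ends();g=w['pixels'].max(2)
print('w6',g[176:330:3,250:258].mean(1).astype(int))
g=cv2.imread('pics/w5.png').max(2);print('w5',g[160:345:3,250:258].mean(1).astype(int))
"
```

```text
0 [175, 185, 162, 171, 144, 151]
10 [177, 196, 164, 182, 146, 162]
20 [183, 211, 170, 199, 153, 180]
30 [192, 230, 182, 220, 166, 204]
40 [206, 253, 198, 246, 185, 235]
50 [224, 277, 219, 274, 211, 271]
60 [245, 301, 245, 304, 243, 308]
70 [269, 325, 273, 332, 280, 344]
80 [294, 345, 303, 357, 317, 376]
w6 [214 211 111  22  21  21  23  22  22  23  22  22  40  54  43  27  23  23
  23  23  22  22  24  23  26  24  24  22  21  22  21  13  15  14  13  13
  14  15  14  15  13  14  16  16  13  13   4 169 198 196 196 198]
w5 [221 219 241  10  17  17  17  21  26  30  31  30  31  30  30  30  31  27
  28  29  30  29  27  27  28  27  26  28  29  29  28  28  28  28  23  19
  15  17  15  16  16  18  17  15  17  17  14  16  14  18  16  14  17  13
  17  17  16  18  24  89 200 144]
```

carry_out:
  commands:
    - {"jaw": 0.0139,"translation": [0,0,0],"spin": 0}
    - {"jaw": 0.0139,"translation": [0,0,0],"spin": 0}
    - {"jaw": 0.01393,"translation": [0,0,0],"spin": 0}
    - {"jaw": 0.01393,"translation": [0,0,0],"spin": 0}
    - {"jaw": 0.01396,"translation": [0,0,0],"spin": 0}
    - {"jaw": 0.01396,"translation": [0,0,0],"spin": 0}
    - {"jaw": 0.01396,"translation": [0,0,0],"spin": 0}
    - {"jaw": 0.01396,"translation": [0,0,0],"spin": 0}

```text
time: 17.17
tool_pos: [571.7, 176.9, 214.2]
tcp_rot: [180.0, 0.0, -20.0]
ft_force: [0.3, 0.5, 0.2]
finger_gap: 13.7
grip_force: 2.4
```

```bash
cat >> h.py <<'E'
def est():
    "bottom row of the end face and bright upper edge -> tilt, length"
    w=r.snapshot("wrist");s=r.sense();p=s["tool_pos"];a=np.radians(s["tcp_rot"][2])
    c=w["pixels"].max(2)[:,250:258].mean(1);b=next(i for i in range(60,330) if (c[i:i+9]<70).all())
    k=b+14+int(np.argmax(c[b+14:b+62]-cv2.GaussianBlur(c[:,None].astype(np.float32),(1,21),0)[b+14:b+62,0]))
    best=[]
    for th in range(0,91):
        for l in range(36,66,2):
            t=np.radians(th);q=[]
            for v in(-9,9):
                f=l*np.cos(t)-v*np.sin(t);u=l*np.sin(t)+v*np.cos(t);q.append(proj(w,p+np.array([f*np.cos(a),f*np.sin(a),19+u]))[1])
            best.append((abs(q[0]-b)+abs(q[1]-k),th,l))
    print("rows",b,k,"(resid,tilt,len)",min(best),"grip",round(s["grip_force"],1),"pos",p.round(1),"t",s["time"]);F=[]
    for i in range(3): r.snapshot("wrist");s=r.sense();F.append(np.r_[s["ft_force"],s["wrist_torque"]])
    print("F,tq",np.mean(F,0).round(2));return w
E
python3 -c "
from h import *
est()"
```

```text
rows 182 215 (resid,tilt,len) (np.float64(1.4145668125492818), 23, 46) grip 2.4 pos [571.6 176.9 214.2] t 17.2167
F,tq [-0.36 -0.11 -0.57  0.03  0.05 -0.  ]
```

carry_out:
  commands:
    - {"jaw": 0.0139,"translation": [0.002,0,0],"spin": 0}
    - {"jaw": 0.0139,"translation": [0.003,0,0],"spin": 0}
    - {"jaw": 0.0139,"translation": [0.003,0,0],"spin": 0}
    - {"jaw": 0.0139,"translation": [0.003,0,0],"spin": 0}
    - {"jaw": 0.0139,"translation": [0.003,0,0],"spin": 0}
    - {"jaw": 0.0139,"translation": [0,0,0],"spin": 0}
    - {"jaw": 0.01392,"translation": [0,0,0],"spin": 0}
    - {"jaw": 0.01394,"translation": [0,0,0],"spin": 0}

```text
time: 18.03
tool_pos: [585.1, 172.1, 214.5]
tcp_rot: [-180.0, -0.0, -20.0]
ft_force: [-0.8, 0.5, -0.9]
finger_gap: 13.8
grip_force: 4.5
```

```bash
python3 -c "
from h import *
w=est();cv2.imwrite('pics/w7.png',w['pixels'])
a=r.snapshot('scene');b=r.snapshot('top');cv2.imwrite('pics/s7.png',a['pixels']);cv2.imwrite('pics/t7.png',b['pixels'])
for n,s in(('scene',a),('top',b),('wrist',w)):
  for t in('scoop','tube'):
    for d in r.regions_of(s,t)[:4]: print(n,t,np.round(d['xy']),round(d['score'],2),d['pixels'].sum())
  print(n,[(np.round(d['xy']),round(d['score'],2)) for d in r.spot_in(s,'ball0')])
"
```

```text
rows 180 210 (resid,tilt,len) (np.float64(0.5313044239882174), 21, 46) grip 4.4 pos [585.  172.1 214.4] t 18.0833
F,tq [ 0.14  0.67 -0.43  0.09  0.01 -0.01]
scene scoop [305. 159.] 0.78 243
scene scoop [302. 176.] 0.33 869
scene tube [266. 126.] 0.89 765
scene tube [336. 206.] 0.83 970
scene tube [300. 164.] 0.7 245
scene tube [287. 246.] 0.42 201
scene [(array([310., 159.]), 0.68)]
top scoop [194. 187.] 0.87 460
top tube [178. 196.] 0.57 100
top []Traceback (most recent call last):
  File "<string>", line 7, in <module>
    for d in r.regions_of(s,t)[:4]: print(n,t,np.round(d['xy']),round(d['score'],2),d['pixels'].sum())
             ~~~~~~~~~~~~^^^^^
ValueError: only the last four pictures can be asked about
```

```bash
python3 -c "
from h import *
a=cv2.imread('pics/s7.png');b=cv2.imread('pics/t7.png');w=cv2.imread('pics/w7.png')
A=cv2.resize(a[120:210,260:350],(420,420),interpolation=3);B=cv2.resize(b[155:245,150:230],(373,420),interpolation=3)
W=cv2.resize(w[170:384:,190:320],(109,180))
C=np.zeros((600,793,3),np.uint8);C[:420,:420]=A;C[:420,420:]=B;C[420:,:109]=W
cv2.imwrite('pics/comp.png',C)"
```

```text
(no output)
```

View pics/comp.png

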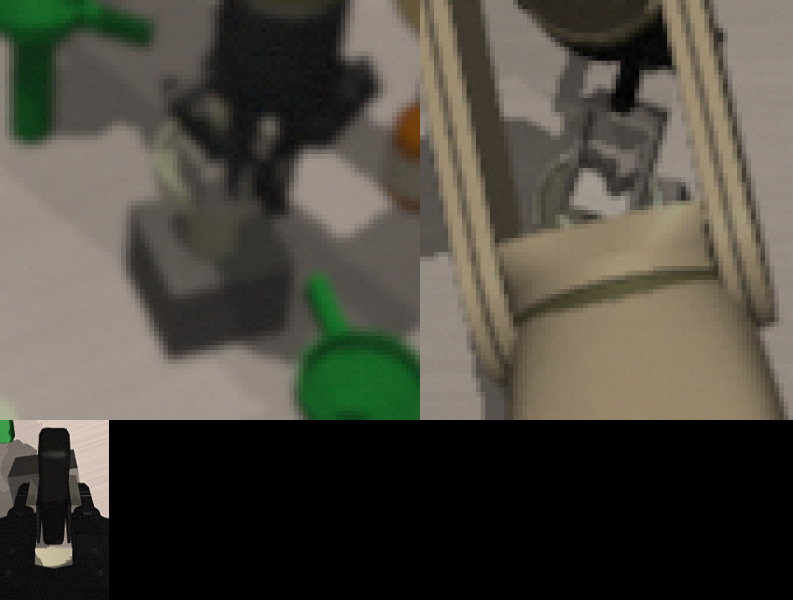

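carry_out:
  commands:
    - {"jaw": 0.0139,"translation": [-0.004,0,0],"spin": 0}
    - {"jaw": 0.0139,"translation": [-0.005,0,-0.001],"spin": 0}
    - {"jaw": 0.0139,"translation": [-0.005,0,-0.002],"spin": 0}
    - {"jaw": 0.0139,"translation": [-0.005,0,-0.002],"spin": 0}
    - {"jaw": 0.0139,"translation": [-0.005,0,-0.002],"spin": 0}
    - {"jaw": 0.0139,"translation": [-0.005,0,-0.002],"spin": 0}
    - {"jaw": 0.0139,"translation": [-0.005,0,-0.002],"spin": 0}
    - {"jaw": 0.0139,"translation": [-0.004,0,-0.001],"spin": 0}

```text
time: 19.3
tool_pos: [548.8, 185.6, 226.9]
tcp_rot: [-180.0, -0.0, -20.0]
ft_force: [0.6, 0.5, -0.9]
finger_gap: 14.0
grip_force: 2.7
```

```bash
python3 -c "
from h import *
est()"
```

```text
rows 177 201 (resid,tilt,len) (np.float64(0.16006639550670343), 15, 46) grip 2.6 pos [548.4 185.8 227. ] t 19.35
F,tq [-0.28  0.55 -1.13  0.13 -0.03 -0.05]
```

```bash
python3 -c "
from h import *
w=prof();g=w['pixels'].max(2);print(g[170:345:3,250:258].mean(1).astype(int))
cv2.imwrite('pics/w8.png',w['pixels'])
b=r.snapshot('top')
for d in r.regions_of(b,'scoop')[:2]:
  m=np.argwhere(d['pixels']);print(d['score'],m.min(0),m.max(0),len(m))
"
```

```text
endrow 178 F [-0.5  0.5 -1. ] tq [ 0.18 -0.04 -0.07] grip 3.0489178374409676
[(192, 52, 53, 48), (198, -1, 1387, 4071), (204, 32, 34, 2), (228, 42, 36, 34), (234, 42, 35, 34), (240, 49, 39, 48), (246, 46, 35, 43), (252, 42, 29, 36), (258, 41, 26, 34), (276, 42, 21, 38), (288, 24, -27, -24), (294, 21, -46, -44), (300, -1, 2747, 3642), (306, -1, 2827, 3616), (312, -1, 2907, 3591), (318, -1, 2987, 3566), (324, -1, 3067, 3540)]
[206 186 144  48  49  48  49  44 130 125 125  13  24  23  26  27  23  24
  24  23  22  23  24  23  23  26  24  18  21  18  20  18  18  19  11  10
  12  12  13  11  14  13  99 202 156 101 101 102  95 236 149 104 104 103
 105 103 103 107 109]
0.59 [202 121] [219 141] 284
0.53 [181 369] [199 389] 298
```

carry_out:
  commands:
    - {"jaw": 0.01393,"translation": [0,0,0],"spin": 0}
    - {"jaw": 0.01395,"translation": [0,0,0],"spin": 0}
    - {"jaw": 0.01397,"translation": [0,0,0],"spin": 0}
    - {"jaw": 0.01397,"translation": [-0.001,0,-0.001],"spin": 0}
    - {"jaw": 0.01397,"translation": [-0.001,0,-0.001],"spin": 0}
    - {"jaw": 0.01395,"translation": [-0.001,0,-0.001],"spin": 0}
    - {"jaw": 0.01395,"translation": [-0.001,0,-0.001],"spin": 0}
    - {"jaw": 0.0139,"translation": [0,0,0],"spin": 0}

```text
time: 20.32
tool_pos: [545.3, 186.7, 230.6]
tcp_rot: [-180.0, -0.0, -20.0]
ft_force: [-0.1, -0.1, -1.6]
finger_gap: 13.9
grip_force: 2.6
```

```bash
sed -i 's/(c\[i:i+9\]<70)/(c[i:i+9]<40)/' h.py; python3 -c "
from h import *
w=est();g=w['pixels'].max(2);print(g[170:345:3,250:258].mean(1).astype(int));prof()
ends()
cv2.imwrite('pics/w9.png',w['pixels'])
"
```

```text
rows 207 252 (resid,tilt,len) (np.float64(1.426022914005756), 40, 44) grip 2.6 pos [545.4 186.6 230.5] t 20.3667
F,tq [ 0.18  0.41 -1.2   0.08 -0.   -0.02]
[185  69  47  47  49  47 115 126 123 122 121 121 104  17  23  24  25  25
  24  24  25  25  24  24  23  24  23  27  22  17  18  17  19  18  12  14
  11  12  14   9  13  80 101  99  99  98 185 186 177 126 104 103 104 104
 104 105 108 103 109]
endrow 174 F [-0.2  0.1 -1.5] tq [ 0.08  0.03 -0.05] grip 2.627367563545704
[(188, -1, 1255, 4113), (194, -1, 1335, 4088), (200, -1, 1415, 4062), (206, -1, 1495, 4037), (218, 41, 39, 30), (224, 41, 37, 31), (230, 40, 34, 29), (236, 48, 39, 46), (242, 49, 38, 48), (254, 44, 30, 40), (260, 44, 29, 41), (272, 42, 23, 38), (278, 42, 21, 38), (284, 24, -25, -25), (290, 21, -44, -45), (296, -1, 2695, 3658), (302, -1, 2775, 3632), (308, -1, 2855, 3607), (314, -1, 2935, 3582), (320, -1, 3015, 3556)]
0 [175, 186, 162, 171, 144, 151]
10 [177, 197, 164, 182, 146, 162]
20 [183, 212, 171, 199, 153, 180]
30 [193, 231, 182, 220, 166, 205]
40 [207, 253, 198, 246, 185, 236]
50 [225, 277, 219, 275, 212, 271]
60 [246, 302, 245, 305, 244, 309]
70 [270, 325, 274, 333, 280, 345]
80 [294, 345, 303, 357, 318, 376]
```

carry_out:
  commands:
    - {"jaw": 0.01393,"translation": [-0.002,0,-0.002],"spin": 0}
    - {"jaw": 0.01395,"translation": [-0.002,0,-0.002],"spin": 0}
    - {"jaw": 0.01397,"translation": [-0.002,0,-0.002],"spin": 0}
    - {"jaw": 0.01397,"translation": [-0.002,0,-0.002],"spin": 0}
    - {"jaw": 0.01397,"translation": [-0.001,0,-0.002],"spin": 0}
    - {"jaw": 0.01397,"translation": [-0.001,0,-0.002],"spin": 0}
    - {"jaw": 0.01395,"translation": [0,0,-0.002],"spin": 0}
    - {"jaw": 0.0139,"translation": [0,0,0],"spin": 0}

```text
time: 21.28
tool_pos: [536.2, 190.1, 245.0]
tcp_rot: [-180.0, -0.0, -20.0]
ft_force: [0.1, -0.1, -0.6]
finger_gap: 13.9
grip_force: 2.6
```

```bash
python3 -c "
from h import *
w=est();g=w['pixels'].max(2);print(g[170:345:3,250:258].mean(1).astype(int))
w=r.snapshot('wrist');b=r.snapshot('top')
for s in(w,b):
  print([(np.round(d['xy']),round(d['score'],2)) for d in r.spot_in(s,'ball0')])
s=w['pixels'].max(2)
print(s[290:360:4,226:286:4])
"
```

```text
rows 220 268 (resid,tilt,len) (np.float64(0.46659011961853025), 45, 40) grip 2.6 pos [536.2 190.  244.8] t 21.3333
F,tq [ 0.26  0.54 -1.12  0.07 -0.01 -0.02]
[ 47  46 123 132 122 122 121 119 120  94 100 102 137 105 102 190 164  11
  21  23  23  23  25  25  27  27  28  29  30  30  31  29  27  19  14  17
  13   3  97  78 231 177 182 175 181 125 101 101 101 119 117 103 105 101
 102 100 132 106 120]
[]
[(array([180., 207.]), 0.62)]
[[ 14   9  31   4 235 222 230 233 235 186 181   3  20  17  14]
 [ 18  16  22   0 178 180 177 182 179 184 181  11  28  15  18]
 [ 23  16  23   0 116 185 179 175 177 175 178   0  20  16  16]
 [ 17  17  27  24 103  99 190 175 179 180 175  14  22  19  21]
 [ 14   7  23  76 103 104 106  97 194 180 179  21  10  23  20]
 [ 20  25  22 105 106 106 102 105 101  94 123  30  42  22  13]
 [ 20  16  36 109 103 102 101 100 103 108  99  50 111  24  15]
 [ 18  19 126  97 101 102 104 176  96 101  97 106 118  19  16]
 [ 16  13 123 104 102 103 103 101 104 105 105 107 109  21  23]
 [ 16   5 116 121  97 107 102 106 106 104 104 104 108  16  18]
 [ 13  17 121 118 124 104 102 103 104  99 103 101 104  15  13]
 [ 13   9 120 117 120 120 101 104 101 101 102 102 105  13  11]
 [ 24  13 121 118 120 116 103  97 108 105 103 108 106  19  13]
 [ 18  15  65 132 123 119 118 101 124  97 108  98  51   8  14]
 [ 16  16  12  18  16   9  26  61  29  13  17  15  19  22  20]
 [  8  18  12  11  11  17  14  15   8  12   0  17  15  16  17]
 [ 18  18   5  18   8  12  20  11  19  22   4  13  16  17  14]
 [ 20  18  12  15  14  19  11  20  17  12  18  14  18   5  10]]
```

carry_out:
  commands:
    - {"jaw": 0.0136,"translation": [0,0,0],"spin": 0}
    - {"jaw": 0.0134,"translation": [0.005,0,0],"spin": 0}
    - {"jaw": 0.0134,"translation": [0.006,0,-0.004],"spin": 0}
    - {"jaw": 0.0134,"translation": [-0.004,0,-0.008],"spin": 0}
    - {"jaw": 0.0134,"translation": [0.006,0,0.003],"spin": 0}
    - {"jaw": 0.0134,"translation": [-0.004,0,-0.008],"spin": 0}
    - {"jaw": 0.0134,"translation": [0.004,0,-0.008],"spin": 0}
    - {"jaw": 0.0134,"translation": [0,0,0],"spin": 0}

```text
time: 22.35
tool_pos: [549.4, 185.6, 271.9]
tcp_rot: [-179.9, -0.2, -20.0]
ft_force: [0.2, 0.4, -0.3]
finger_gap: 13.7
grip_force: 16.1
```

```bash
python3 -c "
from h import *
w=est()
b=r.snapshot('top');a=r.snapshot('scene')
for s in(b,a):
  print([(np.round(d['xy']),round(d['score'],2),at(s,d['xy'],140).round()) for d in r.spot_in(s,'ball0')])
for i in range(5): r.snapshot('wrist');print(r.sense()['ft_force'].round(2),r.sense()['wrist_torque'].round(2))
print(b['pixels'].max(2)[188:214,174:204])
"
```

```text
rows 220 262 (resid,tilt,len) (np.float64(2.6008195599997634), 41, 36) grip 16.1 pos [549.2 185.6 271.1] t 22.4
F,tq [-0.14 -0.31 -1.68  0.   -0.04  0.03]
[]
[]
[-0.36 -0.13 -2.09] [ 0.03 -0.04  0.  ]
[ 0.49  0.85 -1.18] [ 0.   -0.04  0.01]
[-0.47 -0.01 -1.64] [-0.07 -0.02 -0.03]
[-0.31  0.2  -1.86] [ 0.02 -0.04  0.01]
[-0.01  0.39 -2.64] [-0.03 -0.03  0.02]
[[149 149 148 146 140 121  84  53  43  56  66  66  61  61  60  62  62  62
   63  63  61  61  57  55  63 121 156 158 152 110]
 [150 149 148 149 140 107  71  52  43  63  78  74  65  63  63  60  61  63
   62  62  62  60  58  58  76 121 153 159 159 127]
 [148 149 147 139 118  87  60  49  46  71  85  78  72  68  66  66  62  62
   63  63  62  60  57  58  96 125 145 160 159 133]
 [137 149 136 111  82  65  57  45  53  73  84  80  75  73  72  71  69  68
   66  64  61  66  64  60 103 124 141 159 160 140]
 [108 124 107  72  63  70  60  46  59  75  85  81  75  74  72  74  73  74
   72  70  73  75  66  57  90 108 135 158 159 153]
 [ 96  98  72  64  78  78  68  49  61  80  81  82  80  73  74  74  75  74
   75  73  77  75  61  57  83  99 126 15
[... 1811 characters left out ...]
136 127 117  95 100 119
  117 113 105 115 113  88  95 104 105 105  98  67]
 [ 92 123 139 137 147 145 145 144 144 144 141 139 137 135 133 118 112 119
  116 120 129 119  91  86  99 106 105 106  93  60]
 [ 99 140 152 141 142 146 143 142 142 140 141 138 137 133 131 129 123 119
  123 130 125  97  82  93 101 104 104 106  86  50]
 [137 163 167 148 143 149 144 141 139 141 140 138 134 135 131 128 129 139
  136 112  86  81  95  96 100 103 105 106  82  40]
 [161 167 166 159 135 119 139 151 146 142 142 139 138 137 137 142 135 122
  105  73  75  94  97  96  97 101 106 103  74  37]
 [167 166 167 146  95  68 103 122 120 124 130 134 133 128 117 114 104  69
   54  70  89  97  97  97  96  97 104  98  67  57]]
```

```bash
python3 -c "
from h import *
b=r.snapshot('top')['pixels'].max(2);i=cv2.imread('pics/top.png').max(2)
print(b[166:190,176:204]);print('hole now');print(b[198:210,184:196]);print('hole start');print(i[198:210,184:196]);print('scoop start');print(i[186:216,292:312])
"
```

```text
[[ 47  47  46  47  47  45  45  48  45  44  45  44  44  54  59  50  44 105
  148 157 160 128 103 140 158 160 138  94]
 [ 43  46  44  45  44  46  45  47  45  46  46  46  53  59  52  42  28  71
  134 159 159 134  95 130 159 159 154 116]
 [ 46  44  45  44  47  45  48  46  44  46  49  60  60  50  45  33  17  30
  119 157 160 148 107 123 160 158 159 123]
 [ 46  47  44  46  47  44  48  47  51  59  62  58  50  38  28  18  13  17
  110 155 159 159 122 113 153 160 159 129]
 [ 44  45  46  48  46  47  53  60  66  63  59  44  38  25   9   8  11   8
   87 140 160 160 129 105 139 158 158 141]
 [ 55  55  56  59  62  68  66  61  59  52  39  30  18  13   7  11  11   7
   53 125 159 159 134  95 130 159 158 155]
 [ 58  58  60  57  57  61  58  47  36  34  24  14   4   4  13   9  13  14
   28 120 158 160 148 107 123 159 159 159]
 [ 45  49  46  46  36  36  34  28  22  18   6   8  11  10   5  11   7   7
   14 106 153 158 159 123 102 146 160 158]
 [ 26  29  25  26  23  18  15  11   4  12   8   8  12  13   6  10   8  11
    8  87 141 158 159 130  97 134 160 160]
 [ 25  10   7  10   4  10   7   8  11   2  11  
[... 4817 characters left out ...]
 128 152
  151 150]
 [ 72 119 146 144 140 141 140 141 142 142 144 142 118  79  75 100 141 153
  151 151]
 [ 69 122 147 139 140 140 140 140 141 140 141 141 117  77  79 124 151 152
  151 150]
 [ 70 110 138 138 137 137 139 138 139 139 139 139 116  78  71 127 155 149
  150 149]
 [ 75  90 113 127 132 135 139 139 139 138 138 138 127  96  76 129 154 150
  151 149]
 [107  86  91 101 104 105 112 121 128 132 135 139 125  92  88 133 154 151
  151 153]
 [142 130 131 130 128 108  86  94 102 101 106 114 106  86  83 127 151 150
  148 149]
 [154 152 152 154 153 142 129 129 127 126 105  87  95  91  99 135 150 150
  148 148]
 [154 153 153 153 153 154 155 155 153 153 144 131 130 129 137 150 153 152
  153 152]]
```

carry_out:
  commands:
    - {"jaw": 0.012,"translation": [0,0,0],"spin": 0}
    - {"jaw": 0.011,"translation": [0,0,0],"spin": 0}
    - {"jaw": 0.011,"translation": [0,0,-0.01],"spin": 0}
    - {"jaw": 0.011,"translation": [0,0,-0.015],"spin": 0}
    - {"jaw": 0.011,"translation": [0.005,0.01,-0.005],"spin": 0}
    - {"jaw": 0.011,"translation": [0.007,0.02,0],"spin": 0}
    - {"jaw": 0.011,"translation": [0.008,0.025,0],"spin": 0}
    - {"jaw": 0.011,"translation": [0.009,0.03,0],"spin": 0}
  squeeze: 100

```text
time: 23.72
tool_pos: [546.6, 95.0, 300.0]
tcp_rot: [-180.0, -0.1, -19.9]
ft_force: [1.3, -1.3, -1.4]
finger_gap: 12.7
grip_force: 79.6
```

```bash
python3 -c "
from h import *
est();plan((528,-169,200),-13,10)"
```

```text
rows 220 261 (resid,tilt,len) (np.float64(5.000788311710721), 43, 36) grip 79.8 pos [546.5  89.1 300. ] t 23.7667
F,tq [ 0.26  0.8  -1.7   0.02 -0.02  0.01]
t 23.92 at [546.6  94.5 299.9] [-180.    -0.   -20.1] gap 12.6 grip 79.8 F [ 0.5  1.1 -1.9] j [5.0, -1.0, 87.0, 0.0, 94.0, 115.0]
spin/row -0.0125
7.3 25.4 10.0
7.0 25.5 10.0
6.7 25.6 10.0
6.4 25.6 10.0
6.0 25.7 10.0
5.7 25.8 10.0
5.4 25.9 10.0
5.1 25.9 10.0
4.8 26.0 10.0
4.4 26.0 10.0
```

carry_out:
  commands:
    - {"jaw": 0.011,"translation": [0.007,0.0255,0],"spin": -0.0125}
    - {"jaw": 0.011,"translation": [0.007,0.0255,0.005],"spin": -0.0125}
    - {"jaw": 0.011,"translation": [0.007,0.0255,0.01],"spin": -0.0125}
    - {"jaw": 0.011,"translation": [0.006,0.0255,0.012],"spin": -0.0125}
    - {"jaw": 0.011,"translation": [0.006,0.0255,0.012],"spin": -0.0125}
    - {"jaw": 0.011,"translation": [0.006,0.0255,0.012],"spin": -0.0125}
    - {"jaw": 0.011,"translation": [0.005,0.026,0.012],"spin": -0.0125}
    - {"jaw": 0.011,"translation": [0.005,0.026,0.012],"spin": -0.0125}

```text
time: 24.58
tool_pos: [531.6, -115.0, 224.1]
tcp_rot: [-180.0, -0.0, -14.2]
ft_force: [0.1, -0.3, -1.5]
finger_gap: 12.5
grip_force: 79.9
```

carry_out:
  commands:
    - {"jaw": 0.011,"translation": [0.005,0.026,0.012],"spin": -0.0125}
    - {"jaw": 0.011,"translation": [0.004,0.022,0.015],"spin": -0.0125}
    - {"jaw": 0.011,"translation": [0.001,0.008,0.015],"spin": 0}
    - {"jaw": 0.011,"translation": [0,0,0.015],"spin": 0}
    - {"jaw": 0.011,"translation": [0,0,0.015],"spin": 0}
    - {"jaw": 0.011,"translation": [0,0,0.015],"spin": 0}
    - {"jaw": 0.011,"translation": [0,0,0.008],"spin": 0}
    - {"jaw": 0.011,"translation": [0,0,0],"spin": 0}

```text
time: 25.25
tool_pos: [526.7, -170.2, 127.0]
tcp_rot: [-179.9, 0.2, -12.8]
ft_force: [0.2, -0.0, -1.6]
finger_gap: 12.7
grip_force: 79.9
```

```bash
python3 -c "
from h import *
w=est();b=r.snapshot('top');a=r.snapshot('scene')
for s in(w,b,a):
  print([(np.round(d['xy']),round(d['score'],2)) for d in r.spot_in(s,'ball0')])
for t,z in(('tube_mouth',155),('tube_grip',143)):
  for s in(a,b):print(t,[at(s,d['xy'],z)[:2].round(0) for d in r.landmark_of(s,t) if abs(at(s,d['xy'],z)[0]-465)<60])
print(b['pixels'].max(2)[192:212,178:198])
print([(n,np.round(d['xy']),round(d['score'],2)) for n in('scoop_lip','scoop_grip') for s in (a,b) for d in r.landmark_of(s,n)[:1]])
"
```

```text
rows 220 260 (resid,tilt,len) (np.float64(4.633656384979247), 39, 36) grip 79.9 pos [ 527.4 -170.6  128.5] t 25.3
F,tq [ 0.5  -0.19 -1.03 -0.01 -0.04  0.01]Traceback (most recent call last):
  File "<string>", line 5, in <module>
    print([(np.round(d['xy']),round(d['score'],2)) for d in r.spot_in(s,'ball0')])
                                                            ~~~~~~~~~^^^^^^^^^^^
ValueError: only the last four pictures can be asked about
```

```bash
python3 -c "
from h import *
b=r.snapshot('top');a=r.snapshot('scene')
for s in(b,a):
  print([(np.round(d['xy']),round(d['score'],2)) for d in r.spot_in(s,'ball0')])
for t,z in(('tube_mouth',155),('tube_grip',143)):
  for s in(a,b):print(t,[at(s,d['xy'],z)[:2].round(0) for d in r.landmark_of(s,t) if abs(at(s,d['xy'],z)[0]-465)<60])
print(b['pixels'].max(2)[192:212,178:198])
"
```

```text
[]
[]
tube_mouth []
tube_mouth [array([498., 206.])]
tube_grip [array([430., 268.])]
tube_grip [array([446., 259.]), array([ 465., -139.])]
[[ 99 135 145 142 141 139 138 136 135 134 130 128 121 113 103  93  96 116
  144 137]
 [138 146 143 143 141 140 139 138 135 133 131 128 126 124 117 100  92  92
  123 137]
 [149 145 145 144 143 142 139 138 135 134 131 129 126 125 122 108  92  92
   99 134]
 [148 149 148 146 144 141 142 138 135 134 130 128 126 124 123 116 101  92
   90 124]
 [149 148 148 147 145 143 142 140 137 134 131 128 127 124 121 120 107  93
   93 111]
 [150 148 149 148 146 144 143 140 140 139 127 125 128 123 120 119 113  99
   94  94]
 [150 149 148 148 148 147 144 132 115 106  96  93 100 112 120 119 117 105
   92  83]
 [152 151 151 149 150 147 131 101  77  61  59  57  60  83 109 118 117 111
  101  90]
 [153 152 151 151 149 144 111  73  70  63  58  55  58  59  85 110 117 116
  105  88]
 [153 152 152 150 150 130  93  76  69  59  58  54  50  54  72 104 117 117
  104  88]
 [153 153 152 153 152 124  80  77  71  64  55  45  43  48  67  98 115 117
  104  94]
 [153 153 153 152 152 127  85  79  75  64  50  41  37  39  62 100 117 117
  104 111]
 [152 152 153 153 152 133  94  80  76  66  49  39  37  30  85 116 118 119
  106 132]
 [152 152 152 153 152 144 115  84  80  65  42  36  31  61 108 123 119 113
  107 134]
 [151 150 150 151 151 150 140 116  91  61  44  54  93 114 118 122 121 105
  125 130]
 [151 150 150 149 149 148 147 140 124 112 107 109 125 131 125 124 123 120
  129 107]
 [150 149 149 149 148 148 145 144 142 140 136 132 131 126 126 126 124 128
  112  88]
 [142 148 148 146 147 145 143 142 140 138 135 133 130 130 125 132 133 110
   92 100]
 [143 154 147 145 145 144 142 140 138 137 135 132 130 134 144 145 119  91
   97 108]
 [146 150 158 148 144 143 142 139 137 136 136 139 147 143 129 111  89  95
  107 109]]
```

carry_out:
  commands:
    - {"jaw": 0.0125,"translation": [0,0,0.004],"spin": 0}
    - {"jaw": 0.013,"translation": [0,0,0.005],"spin": 0}
    - {"jaw": 0.0134,"translation": [0,0,0.005],"spin": 0}
    - {"jaw": 0.0136,"translation": [0,0,0.005],"spin": 0}
    - {"jaw": 0.0137,"translation": [0.002,0,0.005],"spin": 0}
    - {"jaw": 0.0138,"translation": [0.002,0,0.005],"spin": 0}
    - {"jaw": 0.0138,"translation": [0.003,0,0.005],"spin": 0}
    - {"jaw": 0.0138,"translation": [0.003,0,0.005],"spin": 0}

```text
time: 26.62
tool_pos: [542.1, -174.9, 93.9]
tcp_rot: [180.0, -0.6, -12.9]
ft_force: [7.5, -0.1, 13.8]
finger_gap: 14.0
grip_force: 11.2
```

```bash
python3 -c "
from h import *
est()"
```

```text
rows 197 255 (resid,tilt,len) (np.float64(0.8817008519118019), 47, 60) grip 11.1 pos [ 542.3 -174.9   93.1] t 26.6667
F,tq [ 6.35  0.02  9.12  0.02 -1.2  -0.04]
```

carry_out:
  commands:
    - {"jaw": 0.0139,"translation": [0.004,0,0],"spin": 0}
    - {"jaw": 0.0139,"translation": [0.005,0,0.001],"spin": 0}
    - {"jaw": 0.0139,"translation": [0.005,0,0.003],"spin": 0}
    - {"jaw": 0.0139,"translation": [0.005,0,0.003],"spin": 0}
    - {"jaw": 0.0139,"translation": [0.004,0,0.003],"spin": 0}
    - {"jaw": 0.0139,"translation": [0.004,0,0.003],"spin": 0}
    - {"jaw": 0.0139,"translation": [0.004,0,0.004],"spin": 0}
    - {"jaw": 0.0139,"translation": [0.004,0,0.004],"spin": 0}

```text
time: 27.48
tool_pos: [571.7, -181.3, 68.4]
tcp_rot: [-180.0, 0.1, -12.8]
ft_force: [2.0, 0.2, 1.6]
finger_gap: 13.9
grip_force: 4.5
```

```bash
python3 -c "
from h import *
est();prof()"
```

```text
rows 162 191 (resid,tilt,len) (np.float64(1.5136788867517623), 23, 56) grip 4.5 pos [ 571.8 -181.3   67.6] t 27.5333
F,tq [ 0.1   0.22 -1.38 -0.01 -0.09 -0.  ]
endrow 162 F [ 0.5 -0.3 -2.6] tq [ 0.01 -0.01 -0.03] grip 4.11682091653347
[(170, 37, 52, 14), (176, 38, 51, 18), (182, 38, 48, 18), (188, 40, 48, 24), (194, 39, 45, 22), (200, 39, 43, 23), (206, 38, 40, 21), (212, 38, 38, 22), (218, 37, 35, 20), (224, 36, 31, 18), (230, 36, 29, 18), (236, 44, 36, 38), (242, 43, 33, 37), (248, 40, 28, 31), (254, 44, 31, 40), (272, 42, 23, 38), (278, 42, 21, 38), (302, 26, -27, -11), (308, 25, -34, -15)]
```

carry_out:
  commands:
    - {"jaw": 0.0139,"translation": [0.004,0,0.004],"spin": 0}
    - {"jaw": 0.0139,"translation": [0.004,0,0.004],"spin": 0}
    - {"jaw": 0.0139,"translation": [0.004,0,0.005],"spin": 0}
    - {"jaw": 0.0139,"translation": [0.004,0,0.005],"spin": 0}
    - {"jaw": 0.0139,"translation": [0.003,0,0.005],"spin": 0}
    - {"jaw": 0.0139,"translation": [0.002,0,0.005],"spin": 0}
    - {"jaw": 0.0139,"translation": [0.002,0,0.005],"spin": 0}
    - {"jaw": 0.0139,"translation": [0.001,0,0.004],"spin": 0}

```text
time: 28.4
tool_pos: [595.6, -186.8, 31.8]
tcp_rot: [-180.0, -0.0, -12.8]
ft_force: [1.6, 0.0, -0.3]
finger_gap: 13.8
grip_force: 4.1
```

carry_out:
  commands:
    - {"jaw": 0.0139,"translation": [0,0,0.004],"spin": 0}
    - {"jaw": 0.0139,"translation": [0,0,0.004],"spin": 0}
    - {"jaw": 0.0139,"translation": [0,0,0.003],"spin": 0}
    - {"jaw": 0.0139,"translation": [0,0,0.002],"spin": 0}
    - {"jaw": 0.0139,"translation": [0,0,0],"spin": 0}
    - {"jaw": 0.0139,"translation": [0,0,0],"spin": 0}
    - {"jaw": 0.0139,"translation": [0,0,0],"spin": 0}
    - {"jaw": 0.0139,"translation": [0,0,0],"spin": 0}

```text
time: 29.07
tool_pos: [595.3, -186.7, 19.6]
tcp_rot: [180.0, -0.0, -12.8]
ft_force: [2.5, 0.3, 1.7]
finger_gap: 13.9
grip_force: 4.3
```

```bash
python3 -c "
from h import *
est();prof()"
```

```text
rows 144 173 (resid,tilt,len) (np.float64(1.4644957296084158), 21, 62) grip 4.4 pos [ 595.3 -186.7   19.6] t 29.1167
F,tq [ 1.49  0.17  1.9  -0.02 -0.34 -0.04]
endrow 144 F [2.  0.3 3.2] tq [ 0.01 -0.31  0.08] grip 4.457297623157501
[(152, 33, 56, -1), (158, 34, 54, 3), (164, 33, 51, 0), (170, 33, 49, 1), (176, 33, 46, 2), (182, 32, 43, -1), (188, 32, 40, 0), (194, 32, 38, 1), (200, 32, 35, 1), (206, 32, 33, 2), (212, 32, 30, 3), (218, 32, 28, 4), (224, 32, 25, 5), (230, 31, 21, 1), (236, 43, 35, 36), (242, 38, 27, 25), (248, 39, 26, 29), (254, 40, 26, 32), (272, 42, 22, 38), (278, 42, 21, 38)]
```

carry_out:
  commands:
    - {"jaw": 0.0139,"translation": [0,0,0.002],"spin": 0}
    - {"jaw": 0.0145,"translation": [0,0,0],"spin": 0}
    - {"jaw": 0.016,"translation": [0,0,0],"spin": 0}
    - {"jaw": 0.03,"translation": [0,0,0],"spin": 0}
    - {"jaw": 0.045,"translation": [0,0,0],"spin": 0}
    - {"jaw": 0.05,"translation": [0,0,-0.01],"spin": 0}
    - {"jaw": 0.05,"translation": [0,0,-0.03],"spin": 0}
    - {"jaw": 0.05,"translation": [0,0,-0.03],"spin": 0}

```text
time: 29.98
tool_pos: [593.3, -186.0, 86.5]
tcp_rot: [-180.0, 0.3, -12.8]
ft_force: [1.6, -0.5, 1.0]
finger_gap: 49.9
grip_force: 0.0
```

carry_out:
  commands:
    - {"jaw": 0.05,"translation": [0,0,-0.04],"spin": -0.12}
    - {"jaw": 0.05,"translation": [0,0,-0.04],"spin": -0.12}
    - {"jaw": 0.05,"translation": [0,0,-0.04],"spin": -0.12}
    - {"jaw": 0.05,"translation": [0,0,-0.03],"spin": -0.12}
    - {"jaw": 0.05,"translation": [0,0,-0.01],"spin": -0.12}
    - {"jaw": 0.05,"translation": [0,0,0],"spin": -0.12}
    - {"jaw": 0.05,"translation": [0,0,0],"spin": -0.12}
    - {"jaw": 0.05,"translation": [0,0,0],"spin": -0.12}

```text
time: 30.65
tool_pos: [595.2, -186.7, 248.8]
tcp_rot: [179.9, -0.0, 42.5]
ft_force: [-0.5, 0.0, -0.8]
finger_gap: 50.1
grip_force: 0.0
```

```bash
python3 -c "
from h import *
a=r.snapshot('scene');b=r.snapshot('top');w=r.snapshot('wrist')
for n,s in(('s',a),('t',b),('w',w)):
  for t,z in(('scoop',0),('scoop_grip',35),('scoop_lip',13)):
    print(n,t,[(np.round(d['xy']).tolist(),round(d['score'],2),at(s,d['xy'],z)[:2].round()) for d in r.landmark_of(s,t)[:1]])
  print(n,'balls',[(np.round(d['xy']),round(d['score'],2)) for d in r.spot_in(s,'ball0')])
for t,z in(('tube_mouth',155),('tube_grip',143)):
  for s in(a,b):print(t,[at(s,d['xy'],z)[:2].round(0) for d in r.landmark_of(s,t) if abs(at(s,d['xy'],z)[0]-465)<60])
cv2.imwrite('pics/t10.png',b['pixels']);cv2.imwrite('pics/w10.png',w['pixels'])
plan((433,249,250),145,24)
"
```

```text
s scoop [([202.0, 236.0], 0.87, array([ 519., -175.]))]
s scoop_grip [([208.0, 254.0], 0.82, array([ 609., -193.]))]
s scoop_lip [([201.0, 223.0], 0.56, array([ 480., -160.]))]
s balls []
t scoop [([250.0, 143.0], 0.64, array([719.,   9.]))]
t scoop_grip [([306.0, 172.0], 0.51, array([ 599., -179.]))]
t scoop_lip []
t balls []
w scoop [([211.0, 195.0], 0.96, array([ 519., -176.]))]
w scoop_grip [([258.0, 165.0], 0.6, array([ 600., -190.]))]
w scoop_lip [([184.0, 209.0], 0.96, array([ 484., -161.]))]
w balls []
tube_mouth [array([481., 211.])]
tube_mouth [array([493., 205.])]
tube_grip [array([438., 260.])]
tube_grip [array([446., 253.])]
t 31.6 at [ 595.1 -186.7  247.3] [-180.    -0.    42.2] gap 50.1 grip 0.0 F [ 0.1 -0.7 -0.2] j [-22.0, 11.0, 80.0, 0.0, 89.0, 26.0]
spin/row -0.0748
7.2 -18.0 -0.1
8.5 -17.4 -0.1
9.8 -16.7 -0.1
11.0 -15.9 -0.1
12.2 -15.1 -0.1
13.3 -14.1 -0.1
14.3 -13.1 -0.1
15.2 -12.0 -0.1
16.1 -10.8 -0.1
16.8 -9.6 -0.1
17.5 -8.3 -0.1
18.1 -7.0 -0.1
18.5 -5.6 -0.1
18.9 -4.2 -0.1
19.2 -2.8 -0.1
19.3 -1.3 -0.1
19.4 0.1 -0.1
19.3 1.6 -0.1
19.1 3.0 -0.1
18.9 4.4 -0.1
18.5 5.8 -0.1
18.0 7.2 -0.1
17.4 8.5 -0.1
16.7 9.8 -0.1
```

carry_out:
  commands:
    - {"jaw": 0.05,"translation": [0.007,-0.018,0],"spin": -0.07}
    - {"jaw": 0.05,"translation": [0.0085,-0.0175,0],"spin": -0.07}
    - {"jaw": 0.05,"translation": [0.01,-0.0165,0],"spin": -0.07}
    - {"jaw": 0.05,"translation": [0.011,-0.016,0],"spin": -0.07}
    - {"jaw": 0.05,"translation": [0.012,-0.015,0],"spin": -0.07}
    - {"jaw": 0.05,"translation": [0.013,-0.014,0],"spin": -0.07}
    - {"jaw": 0.05,"translation": [0.0145,-0.013,0],"spin": -0.07}
    - {"jaw": 0.05,"translation": [0.015,-0.012,0],"spin": -0.07}

```text
time: 32.27
tool_pos: [543.3, -40.2, 247.4]
tcp_rot: [180.0, -0.0, 74.4]
ft_force: [0.2, 0.3, 0.5]
finger_gap: 50.0
grip_force: 0.0
```

carry_out:
  commands:
    - {"jaw": 0.05,"translation": [0.016,-0.011,0],"spin": -0.07}
    - {"jaw": 0.05,"translation": [0.017,-0.01,0],"spin": -0.07}
    - {"jaw": 0.05,"translation": [0.0175,-0.0085,0],"spin": -0.07}
    - {"jaw": 0.05,"translation": [0.018,-0.007,0],"spin": -0.07}
    - {"jaw": 0.05,"translation": [0.0185,-0.006,0],"spin": -0.07}
    - {"jaw": 0.05,"translation": [0.019,-0.005,0],"spin": -0.07}
    - {"jaw": 0.05,"translation": [0.019,-0.003,0],"spin": -0.07}
    - {"jaw": 0.05,"translation": [0.019,-0.002,0],"spin": -0.07}

```text
time: 32.93
tool_pos: [494.6, 107.3, 247.5]
tcp_rot: [180.0, 0.0, 106.5]
ft_force: [0.6, -0.2, -0.0]
finger_gap: 49.8
grip_force: 0.0
```

```bash
python3 -c "
from h import *
plan((440,252,250),138,8)"
```

```text
t 32.93 at [494.6 107.3 247.5] [180.    0.  106.5] gap 49.8 grip 0.0 F [ 0.6 -0.2 -0. ] j [6.0, -8.0, 99.0, 0.0, 89.0, -10.0]
spin/row -0.0687
19.3 -1.4 -0.3
19.3 -0.1 -0.3
19.3 1.3 -0.3
19.2 2.6 -0.3
18.9 3.9 -0.3
18.6 5.2 -0.3
18.2 6.4 -0.3
17.7 7.7 -0.3
```

carry_out:
  commands:
    - {"jaw": 0.05,"translation": [0.0193,-0.0015,0],"spin": -0.069}
    - {"jaw": 0.05,"translation": [0.0193,0,0],"spin": -0.069}
    - {"jaw": 0.05,"translation": [0.0193,0.0015,0],"spin": -0.069}
    - {"jaw": 0.05,"translation": [0.019,0.0025,0],"spin": -0.069}
    - {"jaw": 0.05,"translation": [0.019,0.004,0],"spin": -0.069}
    - {"jaw": 0.05,"translation": [0.0185,0.005,0],"spin": -0.069}
    - {"jaw": 0.05,"translation": [0.018,0.0065,0],"spin": -0.069}
    - {"jaw": 0.05,"translation": [0.0175,0.0075,0],"spin": -0.069}

```text
time: 33.6
tool_pos: [440.7, 251.6, 247.5]
tcp_rot: [180.0, 0.0, 138.2]
ft_force: [0.6, 0.0, 0.1]
finger_gap: 49.9
grip_force: 0.0
```

```bash
python3 -c "
from h import *
w=r.snapshot('wrist');cv2.imwrite('pics/w11.png',w['pixels'])
for t,z in(('tube_grip',143),('tube_mouth',155),('tube',10)):
    print(t,[(np.round(d['xy']).tolist(),round(d['score'],2),at(w,d['xy'],z)[:2].round(1)) for d in r.landmark_of(w,t)[:2]])
print([(np.round(d['xy']),round(d['score'],2)) for d in r.spot_in(w,'ball0')])
P=w['pixels'].astype(int);plan((440,252,162),138,1)
for d in r.regions_of(w,'tube')[:2]:
  m=d['pixels'];rr=np.argwhere(m);print(d['score'],len(rr),rr.min(0),rr.max(0))
  for R in range(rr[:,0].min(),rr[:,0].max(),8):
    c=np.where(m[R])[0]
    if len(c):print(R,c.min(),c.max(),end='; ')
"
```

```text
tube_grip [([150.0, 115.0], 0.97, array([336.4, 232.1]))]
tube_mouth [([62.0, 95.0], 0.85, array([284.6, 197.7])), ([264.0, 263.0], 0.58, array([494.1, 216.4]))]
tube [([130.0, 95.0], 0.69, array([279.2, 193.8])), ([257.0, 208.0], 0.58, array([491.4, 212. ]))]
[]
t 33.85 at [441.3 250.3 247.3] [-180.     0.   137.9] gap 49.8 grip 0.0 F [ 0.9 -0.5 -0.3] j [24.0, -7.0, 98.0, -0.0, 89.0, -24.0]
spin/row -0.0018
2.1 0.4 85.3
0.88 7356 [159 215] [303 302]
159 255 268; 167 253 269; 175 253 269; 183 253 269; 191 254 269; 199 254 269; 207 254 269; 215 247 275; 223 232 292; 231 225 298; 239 221 302; 247 218 302; 255 216 301; 263 215 300; 271 216 300; 279 220 302; 287 225 298; 295 236 289; 0.65 11716 [37  7] [149 183]
37 44 54; 45 24 81; 53 15 97; 61 11 105; 69 8 112; 77 7 116; 85 7 139; 93 7 145; 101 9 145; 109 14 166; 117 18 183; 125 23 181; 133 32 112; 141 43 101;
```

```bash
python3 -c "
from h import *
w=r.snapshot('wrist');s=r.sense();p=s['tool_pos'];a=np.radians(s['tcp_rot'][2])
for q in((261.5,158),(261,170),(261.7,205),(261.5,213),(259,303)):
  P=at(w,q,153)-p;print(q,(P+p)[:2].round(1),'tool x',(P[0]*np.cos(a)+P[1]*np.sin(a)).round(1),'tool y',(P[0]*np.sin(a)-P[1]*np.cos(a)).round(1))
"
```

```text
(261.5, 158) [421.7 275.9] tool x 32.0 tool y 6.0
(261, 170) [428.9 269. ] tool x 22.1 tool y 5.6
(261.7, 205) [452.  249.2] tool x -8.3 tool y 6.5
(261.5, 213) [457.3 244.2] tool x -15.6 tool y 6.4
(259, 303) [524.  181.7] tool x -107.0 tool y 4.8
```

carry_out:
  commands:
    - {"jaw": 0.05,"translation": [0.005,0.003,0.01],"spin": 0}
    - {"jaw": 0.05,"translation": [0.005,0.003,0.02],"spin": 0}
    - {"jaw": 0.05,"translation": [0,0,0.025],"spin": 0}
    - {"jaw": 0.05,"translation": [0,0,0.025],"spin": 0}
    - {"jaw": 0.05,"translation": [0,0,0.02],"spin": 0}
    - {"jaw": 0.05,"translation": [0,0,0.015],"spin": 0}
    - {"jaw": 0.05,"translation": [0,0,0.008],"spin": 0}
    - {"jaw": 0.04,"translation": [0,0,0],"spin": 0}

```text
time: 34.62
tool_pos: [436.2, 260.9, 121.5]
tcp_rot: [-179.8, -0.1, 137.9]
ft_force: [0.0, -0.9, 0.4]
finger_gap: 40.6
grip_force: 0.0
```

carry_out:
  commands:
    - {"jaw": 0.03,"translation": [0,0,0],"spin": 0}
    - {"jaw": 0.02,"translation": [0,0,0],"spin": 0}
    - {"jaw": 0.014,"translation": [0,0,0],"spin": 0}
    - {"jaw": 0.0115,"translation": [0,0,0],"spin": 0}
    - {"jaw": 0.0115,"translation": [0,0,0],"spin": 0}
    - {"jaw": 0.0115,"translation": [0,0,0],"spin": 0}
    - {"jaw": 0.0115,"translation": [0,0,0],"spin": 0}
    - {"jaw": 0.0115,"translation": [0,0,0],"spin": 0}
  squeeze: 110

```text
time: 35.28
tool_pos: [438.6, 262.5, 125.8]
tcp_rot: [179.8, 0.0, 138.0]
ft_force: [-0.9, 2.0, 6.3]
finger_gap: 13.0
grip_force: 65.9
```

```bash
python3 -c "
from h import *
plan((440,252,340),138,1);print(r.sense()['wrist_torque'].round(2))"
```

```text
t 35.28 at [438.6 262.5 125.8] [179.8   0.  138. ] gap 13.0 grip 65.9 F [-0.9  2.   6.3] j [25.0, -2.0, 106.0, 0.0, 76.0, -23.0]
spin/row -0.0006
-8.1 -6.9 -214.2
[ 0.18 -0.03  0.12]
```

carry_out:
  commands:
    - {"jaw": 0.0108,"translation": [0,0,-0.003],"spin": 0}
    - {"jaw": 0.0108,"translation": [0,0,-0.006],"spin": 0}
    - {"jaw": 0.0108,"translation": [0,0,-0.01],"spin": 0}
    - {"jaw": 0.0108,"translation": [0,0,-0.012],"spin": 0}
    - {"jaw": 0.0108,"translation": [0,0,-0.015],"spin": 0}
    - {"jaw": 0.0108,"translation": [0,0,-0.015],"spin": 0}
    - {"jaw": 0.0108,"translation": [0,0,-0.015],"spin": 0}
    - {"jaw": 0.0108,"translation": [0,0,-0.012],"spin": 0}

```text
time: 35.95
tool_pos: [437.8, 261.9, 214.7]
tcp_rot: [179.9, 0.0, 138.0]
ft_force: [0.4, 0.3, -1.5]
finger_gap: 12.8
grip_force: 83.5
```

carry_out:
  commands:
    - {"jaw": 0.0108,"translation": [0,0,-0.015],"spin": 0}
    - {"jaw": 0.0108,"translation": [0,0,-0.018],"spin": 0}
    - {"jaw": 0.0108,"translation": [0,0,-0.02],"spin": 0}
    - {"jaw": 0.0108,"translation": [0,0,-0.02],"spin": 0}
    - {"jaw": 0.0108,"translation": [0,0,-0.02],"spin": 0}
    - {"jaw": 0.0108,"translation": [0,0,-0.015],"spin": 0}
    - {"jaw": 0.0108,"translation": [0,0,-0.008],"spin": 0}
    - {"jaw": 0.0108,"translation": [0,0,0],"spin": 0}

```text
time: 36.62
tool_pos: [438.3, 262.1, 331.1]
tcp_rot: [179.8, 0.1, 138.0]
ft_force: [0.8, -0.1, -1.8]
finger_gap: 12.5
grip_force: 83.4
```

```bash
cat >> h.py <<'E'
def hang():
    "tilt of the held tube by landmarks: model points rotated about the grip in the tool's x-z plane"
    s=r.sense();p=s["tool_pos"];a=np.radians(s["tcp_rot"][2]);g=p+[0,0,19];F=[]
    M=dict(tube=(70,-133),tube_mid=(70,-83),tube_mouth=(70,12))
    for n in("scene","top"):
        c=r.snapshot(n)
        for t,(f,u) in M.items():
            D=r.landmark_of(c,t);best=[]
            for th in range(-10,96):
                h=np.radians(th);ff=f*np.cos(h)+u*np.sin(h);uu=-f*np.sin(h)+u*np.cos(h)
                q=proj(c,g+np.array([-ff*np.cos(a),-ff*np.sin(a),uu]))
                for d in D:best.append((round(np.linalg.norm(q-d["xy"]),1),th,np.round(d["xy"]).tolist(),round(d["score"],2)))
            if best: print(n,t,min(best))
    for i in range(6): r.snapshot("wrist");s=r.sense();F.append(np.r_[s["ft_force"],s["wrist_torque"]])
    F=np.mean(F,0);print("t",s["time"],"pos",p.round(1),"grip",round(s["grip_force"],1),"gap",round(s["finger_gap"],1),"F,tq",F.round(2))
E
python3 -c "
from h import *
hang()"
```

```text
scene tube (np.float64(0.4), 1, [309.0, 136.0], 0.72)
scene tube_mid (np.float64(2.6), -9, [308.0, 125.0], 0.9)
scene tube_mouth (np.float64(0.6), -1, [314.0, 97.0], 0.77)
top tube (np.float64(1.0), -2, [184.0, 196.0], 0.77)
top tube_mid (np.float64(1.5), -5, [181.0, 193.0], 0.59)
top tube_mouth (np.float64(2.5), -2, [173.0, 185.0], 0.65)
t 37.3167 pos [438.3 262.1 331.1] grip 83.4 gap 12.4 F,tq [-0.1  -0.02 -1.97  0.08  0.11 -0.02]
```

carry_out:
  commands:
    - {"jaw": 0.012,"translation": [0,0,0],"spin": 0}
    - {"jaw": 0.0125,"translation": [0,0,0],"spin": 0}
    - {"jaw": 0.013,"translation": [0,0,0],"spin": 0}
    - {"jaw": 0.0131,"translation": [0,0,0],"spin": 0}
    - {"jaw": 0.0132,"translation": [0,0,0],"spin": 0}
    - {"jaw": 0.0133,"translation": [0,0,0],"spin": 0}
    - {"jaw": 0.0134,"translation": [0,0,0],"spin": 0}
    - {"jaw": 0.0134,"translation": [0,0,0],"spin": 0}

```text
time: 37.98
tool_pos: [437.7, 261.8, 328.3]
tcp_rot: [-180.0, 0.0, 138.0]
ft_force: [-0.7, -0.4, -2.0]
finger_gap: 13.7
grip_force: 28.4
```

```bash
python3 -c "
from h import *
hang()"
```

```text
scene tube (np.float64(45.6), -10, [264.0, 150.0], 0.92)
scene tube_mid (np.float64(1.5), -10, [309.0, 123.0], 0.63)
scene tube_mouth (np.float64(0.8), 5, [314.0, 101.0], 0.79)
top tube (np.float64(1.6), -4, [185.0, 196.0], 0.85)
top tube_mid (np.float64(0.9), -8, [182.0, 192.0], 0.95)
top tube_mouth (np.float64(3.4), 6, [176.0, 186.0], 0.72)
t 38.6833 pos [437.7 261.8 328.3] grip 28.4 gap 13.7 F,tq [-0.31  0.45 -1.69  0.08  0.12  0.01]
```

carry_out:
  commands:
    - {"jaw": 0.0135,"translation": [0,0,0],"spin": 0}
    - {"jaw": 0.0135,"translation": [0,0,0],"spin": 0}
    - {"jaw": 0.0136,"translation": [0,0,0],"spin": 0}
    - {"jaw": 0.0136,"translation": [0,0,0],"spin": 0}
    - {"jaw": 0.0137,"translation": [0,0,0],"spin": 0}
    - {"jaw": 0.0137,"translation": [0,0,0],"spin": 0}
    - {"jaw": 0.0137,"translation": [0,0,0],"spin": 0}
    - {"jaw": 0.0137,"translation": [0,0,0],"spin": 0}

```text
time: 39.35
tool_pos: [437.7, 261.8, 328.3]
tcp_rot: [-180.0, -0.0, 138.0]
ft_force: [-0.9, -0.0, -2.3]
finger_gap: 13.8
grip_force: 14.1
```

```bash
python3 -c "
from h import *
hang()"
```

```text
scene tube (np.float64(0.0), -7, [308.0, 138.0], 0.74)
scene tube_mid (np.float64(0.3), 22, [311.0, 121.0], 0.66)
scene tube_mouth (np.float64(2.2), 0, [311.0, 98.0], 0.86)
top tube (np.float64(2.4), -4, [186.0, 196.0], 0.61)
top tube_mid (np.float64(0.3), -9, [181.0, 191.0], 0.94)
top tube_mouth (np.float64(2.8), 7, [176.0, 187.0], 0.9)
t 40.05 pos [437.7 261.8 328.3] grip 14.1 gap 13.6 F,tq [-0.35  0.25 -2.14  0.1   0.1  -0.01]
```

carry_out:
  commands:
    - {"jaw": 0.01375,"translation": [0,0,0],"spin": 0}
    - {"jaw": 0.01375,"translation": [0,0,0],"spin": 0}
    - {"jaw": 0.0138,"translation": [0,0,0],"spin": 0}
    - {"jaw": 0.0138,"translation": [0,0,0],"spin": 0}
    - {"jaw": 0.0138,"translation": [0,0,0],"spin": 0}
    - {"jaw": 0.0138,"translation": [0,0,0],"spin": 0}
    - {"jaw": 0.0138,"translation": [0,0,0],"spin": 0}
    - {"jaw": 0.0138,"translation": [0,0,0],"spin": 0}

```text
time: 40.72
tool_pos: [437.7, 261.9, 328.3]
tcp_rot: [180.0, -0.0, 138.0]
ft_force: [0.0, -0.5, -2.6]
finger_gap: 14.0
grip_force: 9.3
```

```bash
sed -i 's/range(6): r.snap/range(3): r.snap/' h.py; python3 -c "
from h import *
hang()"
```

```text
scene tube (np.float64(3.5), 25, [308.0, 126.0], 0.56)
scene tube_mid (np.float64(45.7), -10, [267.0, 139.0], 0.68)
scene tube_mouth (np.float64(3.5), 31, [309.0, 108.0], 0.81)
top tube (np.float64(1.3), 21, [170.0, 211.0], 0.72)
top tube_mid (np.float64(2.4), 22, [170.0, 204.0], 0.92)
top tube_mouth (np.float64(2.8), 18, [177.0, 189.0], 0.56)
t 41.2667 pos [437.7 261.9 328.3] grip 9.3 gap 14.1 F,tq [ 0.12  0.14 -1.89  0.05  0.06 -0.03]
```

carry_out:
  commands:
    - {"jaw": 0.01382,"translation": [0,0,0],"spin": 0}
    - {"jaw": 0.01384,"translation": [0,0,0],"spin": 0}
    - {"jaw": 0.01386,"translation": [0,0,0],"spin": 0}
    - {"jaw": 0.01386,"translation": [0,0,0],"spin": 0}
    - {"jaw": 0.01386,"translation": [0,0,0],"spin": 0}
    - {"jaw": 0.01386,"translation": [0,0,0],"spin": 0}
    - {"jaw": 0.01386,"translation": [0,0,0],"spin": 0}
    - {"jaw": 0.01386,"translation": [0,0,0],"spin": 0}

```text
time: 41.93
tool_pos: [437.7, 261.8, 328.3]
tcp_rot: [-180.0, -0.0, 138.0]
ft_force: [0.4, 0.8, -1.8]
finger_gap: 14.1
grip_force: 6.4
```

```bash
python3 -c "
from h import *
hang()"
```

```text
scene tube (np.float64(1.9), 21, [313.0, 129.0], 0.87)
scene tube_mid (np.float64(2.6), 23, [309.0, 120.0], 0.89)
scene tube_mouth (np.float64(2.4), 25, [310.0, 107.0], 0.74)
top tube (np.float64(1.0), 22, [170.0, 211.0], 0.84)
top tube_mid (np.float64(0.5), 23, [171.0, 205.0], 0.88)
top tube_mouth (np.float64(1.5), 20, [176.0, 190.0], 0.89)
t 42.4833 pos [437.7 261.8 328.3] grip 6.4 gap 13.9 F,tq [ 0.11 -0.39 -2.11  0.06  0.04  0.01]
```

carry_out:
  commands:
    - {"jaw": 0.01388,"translation": [0,0,0],"spin": 0}
    - {"jaw": 0.01388,"translation": [0,0,0],"spin": 0}
    - {"jaw": 0.0139,"translation": [0,0,0],"spin": 0}
    - {"jaw": 0.0139,"translation": [0,0,0],"spin": 0}
    - {"jaw": 0.0139,"translation": [0,0,0],"spin": 0}
    - {"jaw": 0.0139,"translation": [0,0,0],"spin": 0}
    - {"jaw": 0.01388,"translation": [0,0,0],"spin": 0}
    - {"jaw": 0.01385,"translation": [0,0,0],"spin": 0}

```text
time: 43.15
tool_pos: [437.7, 261.8, 328.3]
tcp_rot: [180.0, 0.0, 138.0]
ft_force: [1.2, -0.4, -2.0]
finger_gap: 14.1
grip_force: 4.6
```

```bash
python3 -c "
from h import *
hang()"
```

```text
scene tube (np.float64(3.6), 31, [309.0, 123.0], 0.57)
scene tube_mid (np.float64(4.0), 38, [309.0, 115.0], 0.76)
scene tube_mouth (np.float64(0.9), 46, [312.0, 111.0], 0.66)
top tube (np.float64(1.4), 39, [159.0, 222.0], 0.91)
top tube_mid (np.float64(0.5), 37, [166.0, 213.0], 0.92)
top tube_mouth (np.float64(2.5), 35, [177.0, 194.0], 0.6)
t 43.7 pos [437.7 261.8 328.3] grip 4.6 gap 14.0 F,tq [ 0.28 -0.43 -2.17  0.01  0.01 -0.01]
```

carry_out:
  commands:
    - {"jaw": 0.01391,"translation": [0,0,0],"spin": 0}
    - {"jaw": 0.01392,"translation": [0,0,0],"spin": 0}
    - {"jaw": 0.01393,"translation": [0,0,0],"spin": 0}
    - {"jaw": 0.01393,"translation": [0,0,0],"spin": 0}
    - {"jaw": 0.01393,"translation": [0,0,0],"spin": 0}
    - {"jaw": 0.01393,"translation": [0,0,0],"spin": 0}
    - {"jaw": 0.0139,"translation": [0,0,0],"spin": 0}
    - {"jaw": 0.0138,"translation": [0,0,0],"spin": 0}

```text
time: 44.37
tool_pos: [437.7, 261.8, 328.3]
tcp_rot: [180.0, -0.0, 138.0]
ft_force: [0.5, -0.6, -2.5]
finger_gap: 13.6
grip_force: 5.2
```

```bash
python3 -c "
from h import *
hang()"
```

```text
scene tube (np.float64(2.1), 37, [311.0, 120.0], 0.74)
scene tube_mid (np.float64(2.5), 38, [310.0, 116.0], 0.86)
scene tube_mouth (np.float64(1.8), 44, [311.0, 111.0], 0.68)
top tube (np.float64(2.1), 36, [163.0, 223.0], 0.77)
top tube_mid (np.float64(48.0), -10, [198.0, 145.0], 0.75)
top tube_mouth (np.float64(2.3), 29, [177.0, 193.0], 0.56)
t 44.9167 pos [437.7 261.8 328.3] grip 5.2 gap 14.1 F,tq [-0.37 -0.11 -2.24  0.    0.01  0.  ]
```

carry_out:
  commands:
    - {"jaw": 0.01392,"translation": [0,0,0],"spin": 0}
    - {"jaw": 0.01394,"translation": [0,0,0],"spin": 0}
    - {"jaw": 0.01395,"translation": [0,0,0],"spin": 0}
    - {"jaw": 0.01395,"translation": [-0.012,0,-0.008],"spin": 0}
    - {"jaw": 0.01395,"translation": [-0.01,0,-0.006],"spin": 0}
    - {"jaw": 0.01393,"translation": [-0.006,0,-0.003],"spin": 0}
    - {"jaw": 0.0138,"translation": [-0.002,0,0],"spin": 0}
    - {"jaw": 0.013,"translation": [0,0,0],"spin": 0}

```text
time: 45.58
tool_pos: [460.9, 241.1, 345.7]
tcp_rot: [180.0, 0.0, 137.9]
ft_force: [0.2, 0.4, -3.2]
finger_gap: 13.4
grip_force: 25.8
```

```bash
python3 -c "
from h import *
hang()
s=r.sense();p=s['tool_pos'];a=np.radians(s['tcp_rot'][2]);b=r.snapshot('top')
D=[d for d in r.regions_of(b,'tube') if abs(d['xy'][0]-172)<25 and abs(d['xy'][1]-205)<32]
for d in D:
  m=d['pixels'];res=[]
  g=p+[0,0,19]
  for th in range(20,66,2):
    h=np.radians(th);I=np.zeros(m.shape,np.uint8)
    for z0,z1,R0,R1 in((0,95,18,18),(95,125,18,42),(125,145,42,42)):
      pts=[]
      for z,R in((z0,R0),(z1,R1)):
        for k in np.linspace(0,2*np.pi,24):
          f=70+R*np.cos(k);v=R*np.sin(k);u=z-133
          ff=f*np.cos(h)+u*np.sin(h);uu=-f*np.sin(h)+u*np.cos(h)
          pts.append(proj(b,g+np.array([-ff*np.cos(a)+v*np.sin(a),-ff*np.sin(a)-v*np.cos(a),uu])))
      cv2.fillConvexPoly(I,cv2.convexHull(np.array(pts).round().astype(np.int32)),1)
    I=I>0;res.append((round((I&m).sum()/(I|m).sum(),3),th))
  print(d['score'],m.sum(),sorted(res)[::-1][:5])
"
```

```text
scene tube (np.float64(2.8), 47, [311.0, 115.0], 0.87)
scene tube_mid (np.float64(1.0), 52, [312.0, 112.0], 0.82)
scene tube_mouth (np.float64(2.1), 57, [312.0, 116.0], 0.59)
top tube (np.float64(1.6), 47, [162.0, 221.0], 0.96)
top tube_mid (np.float64(2.1), 49, [165.0, 208.0], 0.64)
top tube_mouth (np.float64(1.5), 52, [180.0, 188.0], 0.68)
t 46.1333 pos [460.9 241.1 345.7] grip 25.8 gap 13.6 F,tq [-0.05 -0.1  -2.32 -0.03 -0.03 -0.01]
0.65 687 [(np.float64(0.585), 50), (np.float64(0.569), 52), (np.float64(0.551), 48), (np.float64(0.53), 54), (np.float64(0.52), 46)]
```

carry_out:
  commands:
    - {"jaw": 0.0136,"translation": [0,0,0],"spin": 0}
    - {"jaw": 0.0138,"translation": [0,0,0],"spin": 0}
    - {"jaw": 0.0139,"translation": [0,0,0],"spin": 0}
    - {"jaw": 0.01393,"translation": [0,0,0],"spin": 0}
    - {"jaw": 0.01393,"translation": [0,0,0],"spin": 0}
    - {"jaw": 0.01393,"translation": [0,0,0],"spin": 0}
    - {"jaw": 0.0138,"translation": [0,0,0],"spin": 0}
    - {"jaw": 0.013,"translation": [0,0,0],"spin": 0}

```text
time: 46.9
tool_pos: [460.0, 241.7, 345.3]
tcp_rot: [180.0, -0.0, 138.0]
ft_force: [-0.7, -0.3, -2.3]
finger_gap: 13.5
grip_force: 25.8
```

```bash
python3 -c "
from h import *
hang();hang()"
```

```text
scene tube (np.float64(0.4), 45, [314.0, 117.0], 0.9)
scene tube_mid (np.float64(0.2), 51, [313.0, 113.0], 0.65)
scene tube_mouth (np.float64(1.9), 57, [311.0, 115.0], 0.78)
top tube (np.float64(0.7), 48, [160.0, 220.0], 0.8)
top tube_mid (np.float64(1.8), 52, [166.0, 213.0], 0.67)
top tube_mouth (np.float64(1.1), 48, [180.0, 187.0], 0.9)
t 47.45 pos [460.  241.7 345.3] grip 25.8 gap 13.6 F,tq [ 0.41 -0.48 -1.64 -0.02 -0.    0.04]
scene tube (np.float64(2.1), 48, [316.0, 115.0], 0.75)
scene tube_mid (np.float64(0.1), 50, [313.0, 113.0], 0.76)
scene tube_mouth (np.float64(6.4), 54, [308.0, 119.0], 0.56)
top tube (np.float64(0.6), 48, [161.0, 221.0], 0.79)
top tube_mid (np.float64(1.7), 44, [170.0, 209.0], 0.67)
top tube_mouth (np.float64(1.8), 54, [180.0, 190.0], 0.69)
t 48.0 pos [460.  241.7 345.3] grip 25.8 gap 13.5 F,tq [-0.66  0.57 -1.96  0.   -0.   -0.03]
```

carry_out:
  commands:
    - {"jaw": 0.0137,"translation": [0,0,0],"spin": 0}
    - {"jaw": 0.0139,"translation": [0,0,0],"spin": 0}
    - {"jaw": 0.01394,"translation": [0,0,0],"spin": 0}
    - {"jaw": 0.01394,"translation": [0.006,0,0],"spin": 0}
    - {"jaw": 0.01394,"translation": [0.005,0,0],"spin": 0}
    - {"jaw": 0.01392,"translation": [0.003,0,0],"spin": 0}
    - {"jaw": 0.0137,"translation": [0.001,0,0],"spin": 0}
    - {"jaw": 0.0125,"translation": [0,0,0],"spin": 0}

```text
time: 48.67
tool_pos: [448.5, 252.2, 345.4]
tcp_rot: [180.0, 0.0, 138.0]
ft_force: [-0.2, -0.2, -1.1]
finger_gap: 13.5
grip_force: 38.6
```

```bash
python3 -c "
from h import *
hang();hang()"
```

```text
scene tube (np.float64(0.4), 48, [314.0, 111.0], 0.96)
scene tube_mid (np.float64(0.5), 48, [313.0, 111.0], 0.95)
scene tube_mouth (np.float64(3.8), 59, [311.0, 114.0], 0.79)
top tube (np.float64(0.6), 49, [156.0, 225.0], 0.71)
top tube_mid (np.float64(2.7), 45, [166.0, 214.0], 0.96)
top tube_mouth (np.float64(2.0), 48, [177.0, 192.0], 0.66)
t 49.2167 pos [448.5 252.2 345.4] grip 38.6 gap 13.0 F,tq [ 0.17 -0.49 -1.73 -0.01 -0.01  0.01]
scene tube (np.float64(1.6), 46, [316.0, 114.0], 0.93)
scene tube_mid (np.float64(1.1), 50, [313.0, 110.0], 0.95)
scene tube_mouth (np.float64(1.4), 60, [313.0, 111.0], 0.94)
top tube (np.float64(0.9), 50, [156.0, 226.0], 0.86)
top tube_mid (np.float64(0.1), 45, [164.0, 212.0], 0.88)
top tube_mouth (np.float64(0.4), 53, [175.0, 192.0], 0.6)
t 49.7667 pos [448.9 251.7 345.3] grip 38.6 gap 13.2 F,tq [ 0.46 -0.07 -2.16 -0.04 -0.02  0.02]
```

carry_out:
  commands:
    - {"jaw": 0.0137,"translation": [0,0,0],"spin": 0}
    - {"jaw": 0.0139,"translation": [0,0,0],"spin": 0}
    - {"jaw": 0.01394,"translation": [0,0,0],"spin": 0}
    - {"jaw": 0.01395,"translation": [0.009,0,0],"spin": 0}
    - {"jaw": 0.01394,"translation": [0.007,0,0],"spin": 0}
    - {"jaw": 0.0138,"translation": [0.004,0,0],"spin": 0}
    - {"jaw": 0.013,"translation": [0.001,0,0],"spin": 0}
    - {"jaw": 0.012,"translation": [0,0,0],"spin": 0}

```text
time: 50.43
tool_pos: [432.8, 266.3, 345.4]
tcp_rot: [180.0, 0.0, 138.0]
ft_force: [-0.3, 0.2, -1.6]
finger_gap: 13.1
grip_force: 50.8
```

```bash
python3 -c "
from h import *
hang();hang()"
```

```text
scene tube (np.float64(0.5), 44, [314.0, 110.0], 0.93)
scene tube_mid (np.float64(2.0), 47, [317.0, 108.0], 0.81)
scene tube_mouth (np.float64(2.9), 60, [314.0, 108.0], 0.93)
top tube (np.float64(1.6), 45, [155.0, 229.0], 0.62)
top tube_mid (np.float64(3.4), 42, [163.0, 218.0], 0.58)
top tube_mouth (np.float64(3.1), 43, [174.0, 197.0], 0.67)
t 50.9833 pos [432.8 266.3 345.4] grip 50.8 gap 13.4 F,tq [ 0.82 -0.04 -1.9  -0.    0.02  0.02]
scene tube (np.float64(1.2), 43, [316.0, 111.0], 0.8)
scene tube_mid (np.float64(2.4), 45, [312.0, 108.0], 0.56)
scene tube_mouth (np.float64(3.8), 52, [310.0, 107.0], 0.57)
top tube (np.float64(0.3), 44, [154.0, 228.0], 0.97)
top tube_mid (np.float64(1.3), 43, [161.0, 217.0], 0.91)
top tube_mouth (np.float64(1.7), 45, [172.0, 197.0], 0.75)
t 51.5333 pos [433.3 265.8 345.3] grip 50.8 gap 12.9 F,tq [-0.21  0.15 -2.4   0.   -0.02 -0.01]
```

```bash
python3 -c "
from bench import r
print(r.hand_in())"
```

```text
the job is handed in; nothing more can be done
None
```

I poured the balls into the funnel tube, set the empty scoop upright on the bench about 2 cm from where it started, and handed the job in with the tube held at about 45°, mouth up, foot about 20 cm above the bench. That all five balls are inside is inferred from the tube's weight and the empty scoop, not from a count.

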